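# Turn the shop binder to its next leaf

### The job

The shop's ring binder has been used as a shelf: first clear it, standing every small tin upright in the plain grey plastic tray and laying every bone-shaped chew in the slatted wooden tray, with the leaf still lying where it is. Then turn the stiff leaf by its grip rod right over the rings so that its other face shows, and set the steel page weight upright on the middle of the turned leaf to keep the page. Leave the bowl and the large tin where they stand.

Things in the scene. Friction and masses are not known exactly. Their poses are not given: they have to be found in the camera images.
- binder: Black ring binder fixed on the counter, open, 346 mm across (y), 212 deep (x). Origin: middle of its underside; x runs along the row of rings, away from the robot, y to the left page, z up. Page stacks: 200 (x) by 136 mm, 24 to 160 mm either side of the rings; covers 3 mm thick reach 173 mm out. Left page top at 30 mm; the leaf, on the right stack (26 mm), also tops at 30. Rings rise to 53 mm.
- ring_line (a point): Middle of the line about which the leaf turns, 30 mm above the counter; axes as the binder's. The leaf is a grey board, 200 mm along the rings by 138 by 4 mm, 150 g, with a black round grip rod 12 mm thick along its free edge, 160 mm from this line. The thin steel rings offer no resistance to the gripper or to things.
- leaf (a joint): Angle of the stiff leaf about the ring line (rad): 0 = flat on the right-hand stack (binder's -y side), pi/2 = upright, pi = turned over, flat on the left page (+y side). Range 0 to pi. Damped, no spring: let go, it sinks to the nearer side.
- leaf_pull (a point): Axis of the grip rod, on its free part: the rod sticks out 75 mm past the board's edge on the robot's side; this point is 40 mm past the edge. With leaf angle t it is, from ring_line, at x -140, y -160 cos t - 2 sin t, z 160 sin t - 2 cos t (mm): at t = 0, 28 mm above the bare counter. The rod can turn between the pads when pinched lightly from above, so the gripper need not tilt.
- leaf_mid (a point): Middle of the leaf's hidden face (underneath at the start, on top when turned), 88 mm from the ring line; 34 mm above the counter once turned.
- tin_tray_in (a point): Centre of the inner floor (5 mm above the counter) of the plain grey plastic tray fixed beside the binder: outside 210 (x) by 140 (y) by 35 mm high, walls 5 mm, inside 200 by 130 mm. It may be on either side of the binder. x is its long axis, z up.
- chew_tray_in (a point): Centre of the inner floor (5 mm above the counter) of the slatted wooden tray fixed on the binder's other side: outside 210 (x) by 140 (y) by 50 mm high, walls 5 mm, inside 200 by 130 mm. x is its long axis, z up.
- weight: Steel page weight, 0.3 to 0.52 kg: block 90 (x) by 40 (y) by 20 mm high, with an upright grip plate on top, 60 (x) by 16 (y) mm, from 20 to 52 mm height. Origin: centre of its underside; z up. Starts on the counter behind one of the trays.
- tin0: Pet-food tin, dark label with a thin band, 56 mm in diameter, 62 mm high, 0.12 to 0.21 kg; origin: centre of its base, z up. Starts standing on a page of the binder or on the leaf; absent in some starts.
- tin1: Pet-food tin, dark label with a thin band, 56 mm in diameter, 62 mm high, 0.12 to 0.21 kg; origin: centre of its base, z up. Starts standing on a page of the binder or on the leaf; absent in some starts.
- tin2: Pet-food tin, dark label with a thin band, 56 mm in diameter, 62 mm high, 0.12 to 0.21 kg; origin: centre of its base, z up. Starts standing on a page of the binder or on the leaf; absent in some starts.
- chew0: White rawhide chew shaped like a bone: 110 mm long (x), ends 48 mm wide (y) and 26 mm high (two round knobs at each end), round shank 18 mm thick between the knobs with 58 mm free length. Origin: centre of its underside, 13 mm below the shank's axis; 0.05 to 0.09 kg. Starts lying across a page of the binder or on the leaf; absent in some starts.
- chew1: White rawhide chew shaped like a bone: 110 mm long (x), ends 48 mm wide (y) and 26 mm high (two round knobs at each end), round shank 18 mm thick between the knobs with 58 mm free length. Origin: centre of its underside, 13 mm below the shank's axis; 0.05 to 0.09 kg. Starts lying across a page of the binder or on the leaf; absent in some starts.
- chew2: White rawhide chew shaped like a bone: 110 mm long (x), ends 48 mm wide (y) and 26 mm high (two round knobs at each end), round shank 18 mm thick between the knobs with 58 mm free length. Origin: centre of its underside, 13 mm below the shank's axis; 0.05 to 0.09 kg. Starts lying across a page of the binder or on the leaf; absent in some starts.
- bowl: White ceramic bowl, 64 mm wide, 35 mm high, on the counter behind the other tray (bystander). Origin: centre of its underside.
- big_tin: Large tin, 90 mm wide, 110 mm high, behind the binder (bystander). Origin: centre of its underside.
Mind the look-alikes: they are no part of the job. What is shaped like the chew0 but orange is not meant. What is shaped like the chew1 but green is not meant.

How it is judged:
By the outcome, as a careful person would: the job done as asked, in the order asked, and still so for the second after the job is handed in, with the robot touching nothing.
Of tin0, tin1, tin2, chew0, chew1, chew2 only 4 to 6 are there at a start; the rules pass over those that are not, and their reading is None.
At some moment in a run one of chew0, chew1, chew2, weight may be knocked a few centimetres aside while the robot is not near it.
It also fails if it takes over 210 s, if anything falls off the work surface, if the arm or the gripper's body presses on something with over 40 N, if the wrist force passes 120 N, or if a joint passes its speed limit or range.

### The arm

A 6-joint arm with a two-finger parallel gripper is mounted at the origin on the work surface. World frame = base frame: x ahead of the robot, y to its left, z up, the work surface at z = 0. Lengths are in m, angles in degrees, forces in N, time in s.
With the tool pointing down it reaches from about 0.375 to 0.9 m from the base axis. Payload 3.1 kg.
Tool frame: the origin (TCP) lies between the finger pads; the fingertips stand 22 mm ahead of it and the grasp point (between the pads) lies 3 mm ahead of it (bot.tip_extent is the distance from the TCP to the fingertips, in m); y points along the fingers, z is the direction in which the jaws open and shut, and the axes are right-handed (so a half turn about y gives the same grasp; the last joint's range is limited). The gripper opens to 87 mm and grips with 3 to 60 N. Pads are 19 mm wide; open, the fingers measure 117 mm over their backs; the gripper's body (75 mm by 190 mm) begins 51 mm behind the grasp point.
Start: joints at [-87.577, 30.224, 82.088, -0, 67.689, -10.227], TCP at [0.137, -0.61, 0.245] pointing down, gripper open.
Joint ranges: [-176.69, 176.69], [-43.24, 126.21], [12.49, 139.97], [-82, 262], [0, 151.66], [-163.58, 163.58]. Speed limits (degrees/s): [159.86, 159.86, 180, 180, 180, 180].

### API

Orientations are given as a 3x3 rotation matrix whose columns are the frame's x, y, z axes.
In Python, from rig import bot, eyes, models gives the robot as it stands. The module is installed in compiled form; this text tells all that it offers.
- The arm moves only by the tool arm_command, never from a script. Its arguments are lists of equal length, an entry for each row: "translation": the shift along the tool's x, y, z each as a share of 0.08 m, from -1 to 1, a list of three; "rotation": the turn, a rotation vector about the tool's x, y, z each as a share of 60 degrees, from -1 to 1, a list of three; "grip": the closure, from -1 (fully open) to 1 (shut), so that 0 is half open. In form: {"translation": [[x, y, z], ...], "rotation": [[rx, ry, rz], ...], "grip": [grip, ...]}. A call has 1 to 5 rows; each row is the pose to reach, as a shift and turn from the pose commanded when the call began, along the tool's axes at that moment; what a row does not reach only later rows make up. A row lasts 1/10 s, in which the tool goes at most 50 mm and 8.59 degrees, less where a joint would pass 70% of its speed; a pose out of reach is approached as far as the arm can. A call with a number of a shift or a turn outside -1 to 1 is refused whole. A call with a gripper value outside its range is refused whole. The fingers move at their own pace and stop on an object; the grip force is fixed at half the most. Time passes only in rows, so rows that repeat a pose let the fingers close. It gives the time, the measured TCP pose, the force and the opening at its end, in the units of the state.
- bot.read_state(): the state, without advancing time (a new reading comes with each control period).
- eyes.capture(name): name is "scene" or "top" or "wrist"; returns a dict with "image" (480x640x3 uint8, blue, green, red), "mtx" (3x3 intrinsics, pixels), "rvec" (rotation vector, rad) and "tvec" (3), from world to camera coordinates, as OpenCV has them; the wrist camera has in their place "hand_eye" (4x4, takes a point from camera to tool coordinates, whose origin is the TCP and whose axes are the tool frame's). Camera axes: x right, y down, z forward; pixel columns grow to the right and rows downward; lengths in m; the calibration is good to about 2 mm. The wrist camera is an equidistant fisheye: a pixel r from the principal point sees the ray r / f radians off the axis. A picture is of the moment at which its call begins: read the wrist's pose just before it. There is no depth.
- bot.hand_in(): hands the job in, once; it reports no verdict.
Trained networks look in the newest picture that a camera, given by its name, has taken for a name from the list of things; names that differ only in an ending like _2 or _b are one class to them, and where a whole thing is asked for, a point or a joint stands for the part that bears it (a point fixed in the world has none). Each returns a list of dicts, best first, with "conf" (0 to 1); they miss things now and then, are a little off and sometimes report something else, mostly with a low value. They report only what shows in the picture. A call takes as long as a camera call. They do not tell look-alikes from the thing itself.
- models.recognise(camera, thing): "extent" ([left, top, right, bottom] as shares, 0 to 1, of the picture: columns of its width, rows of its height, round what is visible of it).
- models.spot_point(camera, thing): "point" ([column, row] as shares, 0 to 1, of the picture: columns of its width, rows of its height: a listed point, or the origin of a listed thing).
The state is a dict: "time_s": time; "joint_positions": joint angles; "qvel": joint speeds; "tau": joint torques, N m; "position": TCP position; "tcp_rot": TCP orientation; "force": force on the tool from outside, world axes, zero at the start; "moment": the same for the moment, N m; "opening": opening from 0.0 (shut) to 1.0 (fully open).
Only numpy, scipy, OpenCV 4.12 (cv2) and the standard library are available. Lean on these libraries where they do the work, as an engineer would, in place of code of your own. Each camera call takes 0.05 s, during which the arm holds its last target. There are 200 camera calls.

## Working session

There is one attempt and no reset: what is moved stays moved. The work goes in short steps, Python scripts to look and compute and a tool call to move; the robot and the scene stay as the last step left them, time stands still between calls to the robot, and variables do not carry over. Pictures are saved under pics/ and viewed, about 12 in all and at most 16, crops included, and the job is handed in when it is done.

Besides the shell and the picture viewer there is one more tool, called after ">>>" as name(argument=value, ...), one argument or row to a line, values as JSON. arm_command: Moves the arm, as the interface text tells. Shift numbers are shares of 0.08 m and turn numbers shares of 60 degrees, none past 1 either way. Its arguments: {"type":"object","properties":{"translation":{"type":"array"},"rotation":{"type":"array"},"grip":{"type":"array"}},"required":["translation","rotation","grip"]}

```bash
mkdir -p pics; ls
python3 - <<'E'
from rig import bot,eyes,models
import cv2
s=bot.read_state();print(s['time_s'],s['position'],s['tcp_rot'],s['opening'])
for c in('scene','top'):
    r=eyes.capture(c);cv2.imwrite(f'pics/{c}0.png',r['image']);print(c,r['mtx'],r['rvec'],r['tvec'])
    for t in['binder','ring_line','leaf_pull','leaf_mid','tin_tray_in','chew_tray_in','weight','tin0','chew0','bowl','big_tin']:
        print(t,[(round(d['conf'],2),[round(d['point'][0]*640),round(d['point'][1]*480)]) for d in models.spot_point(c,t) if d['conf']>.2])
E
```

```text
pics
0.0 [ 0.13686167 -0.60912173  0.24357357] [[-9.75738516e-01 -9.83824210e-05  2.18939122e-01]
 [-2.18938813e-01  2.17572017e-03 -9.75736164e-01]
 [-3.80354977e-04 -9.99997628e-01 -2.14447370e-03]] 0.9966111458302047
scene [[444.97951428   0.         311.58266128]
 [  0.         444.97951428 234.71873414]
 [  0.           0.           1.        ]] [ 0.85660794  2.51448808 -1.11408703] [ 0.48505929 -0.19668016  1.15854058]
binder [(0.89, [324, 252])]
ring_line [(0.97, [327, 244])]
leaf_pull [(0.68, [337, 184])]
leaf_mid [(0.9, [301, 224])]
tin_tray_in [(0.74, [505, 349])]
chew_tray_in [(0.81, [268, 167]), (0.68, [323, 252])]
weight [(0.85, [235, 207])]
tin0 [(0.87, [300, 216])]
chew0 [(0.98, [275, 228]), (0.91, [182, 181]), (0.85, [354, 274]), (0.78, [325, 207]), (0.73, [269, 168]), (0.62, [393, 204])]
bowl [(0.69, [390, 369])]
big_tin [(0.74, [246, 325])]
top [[564.78122371   0.         329.30183414]
 [  0.         564.78122371 240.52262782]
 [  0.           0.           1.        ]] [ 2.1323371  -2.17629093  0.10270981] [-0.01363012  0.59070936  1.36025141]
binder [(0.62, [320, 247])]
ring_line [(0.6, [316, 244])]
leaf_pull [(0.64, [378, 309]), (0.61, [358, 247])]
leaf_mid [(0.57, [356, 253])]
tin_tray_in [(0.82, [182, 284])]
chew_tray_in [(0.87, [455, 278]), (0.29, [297, 165])]
weight [(0.63, [418, 215]), (0.29, [357, 220]), (0.23, [351, 277]), (0.22, [356, 251])]
tin0 [(0.84, [358, 249]), (0.71, [418, 217])]
chew0 [(0.93, [358, 224]), (0.87, [333, 334]), (0.72, [281, 244]), (0.69, [481, 198]), (0.66, [351, 273])]
bowl [(0.79, [213, 222])]
big_tin [(0.63, [298, 164])]
```

View pics/scene0.png

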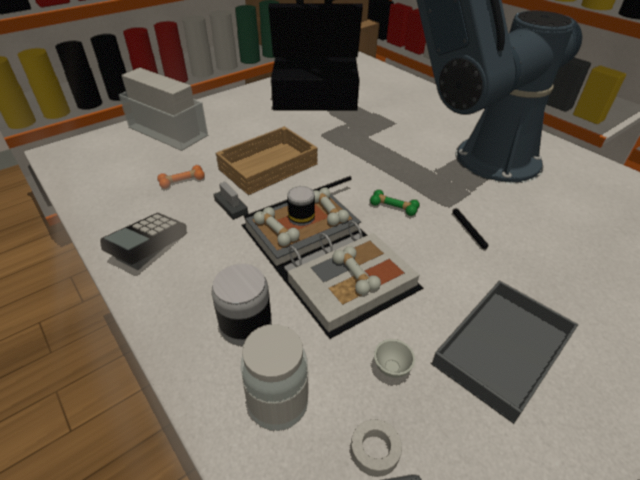

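View pics/top0.png

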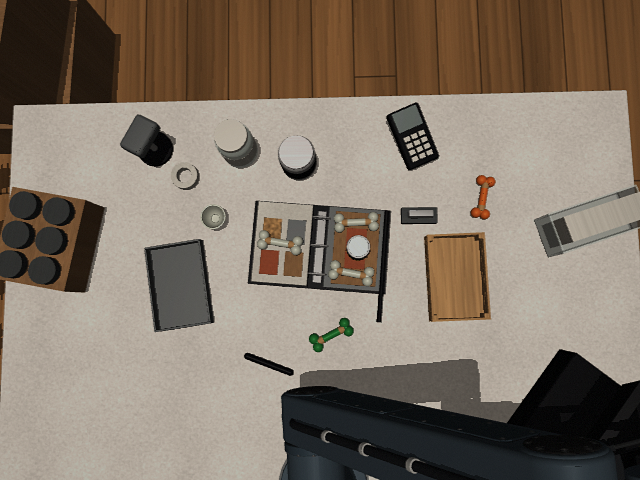

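Top view: one tin on the leaf (358,247). White chews on the leaf at (356,222) and (352,274), and one on the left page at (280,242). The orange (483,198) and green (331,335) bones are look-alikes. The tin tray is on the left (180,285), the slatted tray on the right (458,277), the weight at (418,215), and the rod end at (379,318).

```bash
cat > h.py <<'E'
import numpy as np, cv2
from rig import bot,eyes,models
def cam(name):
    s=bot.read_state(); r=eyes.capture(name)
    if name=='wrist':
        T=np.eye(4);T[:3,:3]=s['tcp_rot'];T[:3,3]=s['position'];r['T']=T@r['hand_eye']
    else:
        R=cv2.Rodrigues(np.array(r['rvec'],float))[0];T=np.eye(4);T[:3,:3]=R.T;T[:3,3]=-R.T@np.ravel(r['tvec']);r['T']=T
    r['name']=name; return r
def ray(r,px):
    K=r['mtx'];v=np.array([(px[0]-K[0,2])/K[0,0],(px[1]-K[1,2])/K[1,1]])
    if r['name']=='wrist':
        t=np.hypot(*v);d=np.array([*(v/max(t,1e-9)*np.sin(t)),np.cos(t)])
    else: d=np.array([*v,1.])
    d=r['T'][:3,:3]@d;return r['T'][:3,3],d/np.linalg.norm(d)
def onz(r,px,z):
    o,d=ray(r,px);return o+d*(z-o[2])/d[2]
def tri(*rp):
    A=np.zeros((3,3));b=np.zeros(3)
    for r,p in rp:
        o,d=ray(r,p);M=np.eye(3)-np.outer(d,d);A+=M;b+=M@o
    x=np.linalg.solve(A,b);return x
def pts(c,t,m=.2):
    return [(round(d['conf'],2),np.array(d['point'])*[640,480]) for d in models.spot_point(c,t) if d['conf']>m]
def yaw(R): return np.degrees(np.arctan2(-R[1,0],-R[0,0]))   # tool -x axis heading
def go(x,y,z,yw=None):
    "share units for a move to world x,y,z, tool-down yaw yw (heading of -tool x)"
    s=bot.read_state();R=s['tcp_rot'];d=R.T@(np.array([x,y,z])-s['position'])/.08
    a=np.radians(yaw(R) if yw is None else yw);c,q=np.cos(a),np.sin(a)
    G=np.array([[-c,0,q],[-q,0,-c],[0,-1,0]]);G[:,2]=np.cross(G[:,0],G[:,1])
    w=np.degrees(cv2.Rodrigues(R.T@G)[0].ravel())/60
    print('T',np.round(d,3),'R',np.round(w,3),'yaw',round(yaw(R),2),'pos',np.round(s['position'],4),'t',s['time_s'])
E
python3 - <<'E'
from h import *
np.set_printoptions(precision=4,suppress=True)
S=cam('scene');T=cam('top')
for n,p in dict(c1=(256,201),c2=(390,210),c3=(385,293),c4=(249,284)).items(): print(n,onz(T,p,.003))
for n,p in dict(rodend=(379,321),rodroot=(381,293)).items(): print(n,onz(T,p,.028))
for n,p in dict(A1=(340,224),A2=(374,220),B1=(335,272),B2=(369,276),C1=(264,240),C2=(296,243)).items(): print(n,onz(T,p,.043))
print('tin',onz(T,(358,247),.092),tri((T,(358,247)),(S,(301,194))))
for n,p in dict(ta=(146,246),tb=(202,240),tc=(213,323),td=(155,331)).items(): print(n,onz(T,p,.035))
for n,p in dict(ca=(426,234),cb=(484,233),cc=(490,320),cd=(430,321)).items(): print(n,onz(T,p,.05))
print('weight',onz(T,(419,215),.02),'w ends',onz(T,(401,215),.02),onz(T,(437,215),.02))
for n,t,s in [('ring',(316,244),(327,244)),('chewA',(356,222),(275,228)),('chewB',(352,274),(332,207)),('chewC',(280,242),(356,272)),('tt',(180,285),(505,349)),('ct',(458,277),(268,167)),('w',(418,215),(233,205)),('bowl',(213,218),(391,369))]: print(n,tri((T,t),(S,s)))
go(.5,-.1,.25,0)
E
```

```text
c1 [0.6991 0.1597 0.003 ]
c2 [ 0.6682 -0.1803  0.003 ]
c3 [ 0.4593 -0.1613  0.003 ]
c4 [0.4884 0.1782 0.003 ]
rodend [ 0.3913 -0.1427  0.028 ]
rodroot [ 0.459  -0.1496  0.028 ]
A1 [ 0.6295 -0.0529  0.043 ]
A2 [ 0.6376 -0.1366  0.043 ]
B1 [ 0.5118 -0.0382  0.043 ]
B2 [ 0.5004 -0.1206  0.043 ]
C1 [0.5939 0.1345 0.043 ]
C2 [0.5849 0.0559 0.043 ]
tin [ 0.5668 -0.094   0.092 ] [ 0.5668 -0.094   0.0918]
ta [0.5862 0.4287 0.035 ]
tb [0.5982 0.2894 0.035 ]
tc [0.3942 0.2612 0.035 ]
td [0.3776 0.4029 0.035 ]
ca [ 0.5993 -0.2615  0.05  ]
cb [ 0.5987 -0.402   0.05  ]
cc [ 0.3893 -0.4058  0.05  ]
cd [ 0.3896 -0.263   0.05  ]
weight [ 0.6511 -0.2506  0.02  ] w ends [ 0.6521 -0.2058  0.02  ] [ 0.6501 -0.2954  0.02  ]
ring [0.5813 0.0077 0.0379]
chewA [ 0.6344 -0.0925  0.038 ]
chewB [ 0.5033 -0.0767  0.0389]
chewC [0.5873 0.0971 0.0384]
tt [0.4882 0.3527 0.0071]
ct [ 0.493  -0.3435 -0.0041]
w [ 0.65   -0.2477  0.0081]
bowl [0.6584 0.2675 0.0059]
T [-5.824 -0.068 -5.224] R [0.    0.211 0.   ] yaw 12.65 pos [ 0.1369 -0.6098  0.2445] t 1.3
```

>>> arm_command(
  translation=[
    [0, 0, 0],
    [0, 0, 0],
    [0, 0, 0],
  ],
  rotation=[
    [0, 0.105, 0],
    [0, 0.211, 0],
    [0, 0.211, 0],
  ],
  grip=[-1, -1, -1],
)

```text
time_s: 1.6
position: [0.1369, -0.6098, 0.2445]
tcp_rot: [[-1.0, -0.0, 0.0], [-0.0, 0.0, -1.0], [0.0, -1.0, -0.0]]
force: [0.3, 0.3, -0.2]
opening: 1.004
```

>>> arm_command(
  translation=[
    [-0.38, 0, -0.46],
    [-0.77, 0, -0.92],
    [-0.77, 0, -0.92],
  ],
  rotation=[
    [0, 0, 0],
    [0, 0, 0],
    [0, 0, 0],
  ],
  grip=[-1, -1, -1],
)

```text
time_s: 1.9
position: [0.2014, -0.5304, 0.2441]
tcp_rot: [[-1.0, 0.001, 0.007], [-0.007, 0.007, -1.0], [-0.001, -1.0, -0.007]]
force: [0.5, -1.1, 1.0]
opening: 1.0
```

>>> arm_command(
  translation=[
    [-0.38, 0, -0.46],
    [-0.77, 0, -0.92],
    [-0.77, 0, -0.92],
  ],
  rotation=[
    [0, 0, 0],
    [0, 0, 0],
    [0, 0, 0],
  ],
  grip=[-1, -1, -1],
)

```text
time_s: 2.2
position: [0.2625, -0.4576, 0.2444]
tcp_rot: [[-1.0, 0.0, 0.007], [-0.007, 0.005, -1.0], [-0.0, -1.0, -0.005]]
force: [-0.5, -0.5, 0.1]
opening: 0.997
```

>>> arm_command(
  translation=[
    [-0.38, 0, -0.46],
    [-0.77, 0, -0.92],
    [-0.77, 0, -0.92],
  ],
  rotation=[
    [0, 0, 0],
    [0, 0, 0],
    [0, 0, 0],
  ],
  grip=[-1, -1, -1],
)

```text
time_s: 2.5
position: [0.3237, -0.385, 0.2445]
tcp_rot: [[-1.0, 0.0, 0.007], [-0.007, 0.003, -1.0], [-0.0, -1.0, -0.003]]
force: [0.1, -0.1, 0.0]
opening: 0.998
```

>>> arm_command(
  translation=[
    [-0.38, 0, -0.46],
    [-0.77, 0, -0.92],
    [-0.77, 0, -0.92],
  ],
  rotation=[
    [0, 0, 0],
    [0, 0, 0],
    [0, 0, 0],
  ],
  grip=[-1, -1, -1],
)

```text
time_s: 2.8
position: [0.3854, -0.3124, 0.2446]
tcp_rot: [[-1.0, 0.001, 0.007], [-0.007, 0.001, -1.0], [-0.001, -1.0, -0.001]]
force: [-0.7, 0.3, 0.3]
opening: 1.003
```

>>> arm_command(
  translation=[
    [-0.38, 0, -0.46],
    [-0.77, 0, -0.92],
    [-0.77, 0, -0.92],
  ],
  rotation=[
    [0, 0, 0],
    [0, 0, 0],
    [0, 0, 0],
  ],
  grip=[-1, -1, -1],
)

```text
time_s: 3.1
position: [0.4473, -0.2398, 0.2448]
tcp_rot: [[-1.0, 0.002, 0.007], [-0.007, 0.0, -1.0], [-0.002, -1.0, -0.0]]
force: [0.1, -0.6, 0.4]
opening: 1.003
```

>>> arm_command(
  translation=[
    [-0.38, 0, -0.46],
    [-0.77, 0, -0.92],
    [-0.77, 0, -0.92],
  ],
  rotation=[
    [0, 0, 0],
    [0, 0, 0],
    [0, 0, 0],
  ],
  grip=[-1, -1, -1],
)

```text
time_s: 3.4
position: [0.5093, -0.1669, 0.2448]
tcp_rot: [[-1.0, 0.003, 0.006], [-0.006, -0.0, -1.0], [-0.003, -1.0, 0.0]]
force: [-1.0, -1.0, 0.3]
opening: 1.002
```

>>> arm_command(
  translation=[
    [-0.38, 0, -0.46],
    [-0.7, 0, -0.9],
    [-0.7, 0, -0.9],
  ],
  rotation=[
    [0, 0, 0],
    [0, 0, 0],
    [0, 0, 0],
  ],
  grip=[-1, -1, -1],
)

```text
time_s: 3.7
position: [0.565, -0.0954, 0.2447]
tcp_rot: [[-1.0, 0.003, 0.004], [-0.004, -0.0, -1.0], [-0.003, -1.0, 0.0]]
force: [-0.5, -1.3, 1.1]
opening: 0.995
```

Run:
```python
from h import *
np.set_printoptions(precision=4,suppress=True)
W=cam('wrist');cv2.imwrite('pics/w1.png',W['image'])
for t,z in (('tin0',.03),('chew0',.03),('leaf_pull',.028),('ring_line',.03)):
    for c,p in pts('wrist',t): print(t,c,p.round(),onz(W,p,z))
print(W['T'])
go(.567,-.094,.2,0)
```

```text
tin0 0.96 [312. 210.] [ 0.568  -0.0921  0.03  ]
chew0 0.91 [260. 367.] [ 0.3811 -0.0308  0.03  ]
chew0 0.81 [577. 110.] [ 0.6898 -0.3868  0.03  ]
chew0 0.74 [311. 139.] [ 0.6363 -0.0907  0.03  ]
chew0 0.64 [133. 196.] [0.5849 0.0969 0.03  ]
chew0 0.62 [297. 266.] [ 0.5094 -0.0769  0.03  ]
leaf_pull 0.65 [360. 337.] [ 0.4226 -0.1457  0.028 ]
ring_line 0.71 [223. 202.] [ 0.5767 -0.0039  0.03  ]
[[ 0.0039 -0.9575 -0.2883  0.6443]
 [-1.     -0.0039 -0.0007 -0.0953]
 [-0.0004  0.2883 -0.9575  0.3846]
 [ 0.      0.      0.      1.    ]]
T [-0.065  0.556 -0.054] R [-0.001 -0.002  0.001] yaw -0.11 pos [ 0.5618 -0.0983  0.2445] t 3.95
```

>>> arm_command(
  translation=[
    [-0.06, 0.45, -0.05],
    [-0.06, 0.9, -0.05],
    [-0.06, 0.9, -0.05],
  ],
  rotation=[
    [0, 0, 0],
    [0, 0, 0],
    [0, 0, 0],
  ],
  grip=[-1, -1, -1],
)

```text
time_s: 4.25
position: [0.5634, -0.0927, 0.1685]
tcp_rot: [[-1.0, -0.01, -0.002], [0.002, 0.003, -1.0], [0.01, -1.0, -0.003]]
force: [-0.9, 0.1, -0.3]
opening: 1.002
```

```bash
python3 -c "
from h import *
go(.567,-.093,.066,0)"
```

```text
T [-0.059  1.281  0.008] R [ 0.003 -0.002  0.01 ] yaw -0.11 pos [ 0.5634 -0.0927  0.1685] t 4.25
```

>>> arm_command(
  translation=[
    [-0.03, 0.5, 0],
    [-0.03, 0.95, 0],
    [-0.03, 0.95, 0],
  ],
  rotation=[
    [0, 0, 0],
    [0, 0, 0],
    [0, 0, 0],
  ],
  grip=[-1, -1, -1],
)

```text
time_s: 4.55
position: [0.5669, -0.0925, 0.0939]
tcp_rot: [[-1.0, -0.008, -0.001], [0.001, 0.003, -1.0], [0.008, -1.0, -0.003]]
force: [-0.5, 0.5, -0.3]
opening: 1.002
```

>>> arm_command(
  translation=[
    [0, 0.3, 0],
    [0, 0.3, 0],
    [0, 0.3, 0],
    [0, 0.3, 0],
  ],
  rotation=[
    [0, 0, 0],
    [0, 0, 0],
    [0, 0, 0],
    [0, 0, 0],
  ],
  grip=[-1, -1, -1, -1],
)

```text
time_s: 4.95
position: [0.571, -0.0929, 0.0748]
tcp_rot: [[-1.0, 0.003, -0.0], [0.0, -0.001, -1.0], [-0.003, -1.0, 0.001]]
force: [0.4, -0.1, 0.6]
opening: 1.0
```

>>> arm_command(
  translation=[
    [0, 0, 0],
    [0, 0, 0],
    [0, 0, 0],
    [0, 0, 0],
    [0, 0, 0],
  ],
  rotation=[
    [0, 0, 0],
    [0, 0, 0],
    [0, 0, 0],
    [0, 0, 0],
    [0, 0, 0],
  ],
  grip=[1, 1, 1, 1, 1],
)

```text
time_s: 5.45
position: [0.5699, -0.0925, 0.0727]
tcp_rot: [[-1.0, 0.0, 0.0], [-0.0, -0.001, -1.0], [-0.0, -1.0, 0.001]]
force: [0.2, -1.4, 1.6]
opening: 0.64
```

>>> arm_command(
  translation=[
    [0, 0, 0],
    [0, 0, 0],
    [0, 0, 0],
    [0, 0, 0],
    [0, 0, 0],
  ],
  rotation=[
    [0, 0, 0],
    [0, 0, 0],
    [0, 0, 0],
    [0, 0, 0],
    [0, 0, 0],
  ],
  grip=[1, 1, 1, 1, 1],
)

```text
time_s: 5.95
position: [0.5699, -0.0925, 0.0726]
tcp_rot: [[-1.0, 0.0, -0.0], [0.0, -0.0, -1.0], [-0.0, -1.0, 0.0]]
force: [0.3, -1.6, 1.2]
opening: 0.64
```

>>> arm_command(
  translation=[
    [0, -0.4, 0],
    [0, -0.8, 0],
    [0, -0.8, 0],
  ],
  rotation=[
    [0, 0, 0],
    [0, 0, 0],
    [0, 0, 0],
  ],
  grip=[1, 1, 1],
)

```text
time_s: 6.25
position: [0.5722, -0.0926, 0.1398]
tcp_rot: [[-1.0, 0.007, -0.0], [0.0, -0.002, -1.0], [-0.007, -1.0, 0.002]]
force: [1.3, -0.2, -1.9]
opening: 0.637
```

>>> arm_command(
  translation=[
    [0, -0.4, 0],
    [0, -0.8, 0],
    [0, -0.8, 0],
  ],
  rotation=[
    [0, 0, 0],
    [0, 0, 0],
    [0, 0, 0],
  ],
  grip=[1, 1, 1],
)

```text
time_s: 6.55
position: [0.5719, -0.0926, 0.2033]
tcp_rot: [[-1.0, 0.007, -0.0], [0.0, -0.002, -1.0], [-0.007, -1.0, 0.002]]
force: [0.3, -0.4, -1.5]
opening: 0.635
```

>>> arm_command(
  translation=[
    [0.08, 0, -0.45],
    [0.17, 0, -0.91],
    [0.17, 0, -0.91],
  ],
  rotation=[
    [0, 0, 0],
    [0, 0, 0],
    [0, 0, 0],
  ],
  grip=[1, 1, 1],
)

```text
time_s: 6.85
position: [0.5524, -0.0149, 0.198]
tcp_rot: [[-1.0, -0.008, 0.003], [-0.003, 0.004, -1.0], [0.008, -1.0, -0.004]]
force: [-1.5, 0.2, -3.1]
opening: 0.638
```

>>> arm_command(
  translation=[
    [0.08, 0, -0.45],
    [0.17, 0, -0.91],
    [0.17, 0, -0.91],
  ],
  rotation=[
    [0, 0, 0],
    [0, 0, 0],
    [0, 0, 0],
  ],
  grip=[1, 1, 1],
)

```text
time_s: 7.15
position: [0.5396, 0.057, 0.1984]
tcp_rot: [[-1.0, -0.006, 0.004], [-0.004, 0.002, -1.0], [0.006, -1.0, -0.002]]
force: [0.5, -0.1, -0.8]
opening: 0.633
```

>>> arm_command(
  translation=[
    [0.08, 0, -0.45],
    [0.17, 0, -0.91],
    [0.17, 0, -0.91],
  ],
  rotation=[
    [0, 0, 0],
    [0, 0, 0],
    [0, 0, 0],
  ],
  grip=[1, 1, 1],
)

```text
time_s: 7.45
position: [0.5269, 0.129, 0.1989]
tcp_rot: [[-1.0, -0.004, 0.004], [-0.004, 0.001, -1.0], [0.004, -1.0, -0.001]]
force: [-0.1, -0.1, -2.2]
opening: 0.639
```

>>> arm_command(
  translation=[
    [0.08, 0, -0.45],
    [0.17, 0, -0.91],
    [0.17, 0, -0.91],
  ],
  rotation=[
    [0, 0, 0],
    [0, 0, 0],
    [0, 0, 0],
  ],
  grip=[1, 1, 1],
)

```text
time_s: 7.75
position: [0.5141, 0.2013, 0.1992]
tcp_rot: [[-1.0, -0.002, 0.003], [-0.003, 0.001, -1.0], [0.002, -1.0, -0.001]]
force: [0.7, -0.7, -1.9]
opening: 0.639
```

>>> arm_command(
  translation=[
    [0.08, 0, -0.45],
    [0.17, 0, -0.91],
    [0.17, 0, -0.91],
  ],
  rotation=[
    [0, 0, 0],
    [0, 0, 0],
    [0, 0, 0],
  ],
  grip=[1, 1, 1],
)

```text
time_s: 8.05
position: [0.5012, 0.2739, 0.1994]
tcp_rot: [[-1.0, -0.001, 0.003], [-0.003, 0.001, -1.0], [0.001, -1.0, -0.001]]
force: [1.4, -0.2, -1.7]
opening: 0.638
```

>>> arm_command(
  translation=[
    [0.08, 0, -0.45],
    [0.17, 0, -0.91],
    [0.17, 0, -0.91],
    [0.17, 0, -0.91],
  ],
  rotation=[
    [0, 0, 0],
    [0, 0, 0],
    [0, 0, 0],
    [0, 0, 0],
  ],
  grip=[1, 1, 1, 1],
)

```text
time_s: 8.45
position: [0.4884, 0.3436, 0.1995]
tcp_rot: [[-1.0, -0.001, 0.001], [-0.001, -0.002, -1.0], [0.001, -1.0, 0.002]]
force: [0.2, -1.0, -1.9]
opening: 0.636
```

>>> arm_command(
  translation=[
    [0, 0.4, 0],
    [0, 0.8, 0],
    [0, 0.8, 0],
    [0, 0.8, 0],
  ],
  rotation=[
    [0, 0, 0],
    [0, 0, 0],
    [0, 0, 0],
    [0, 0, 0],
  ],
  grip=[1, 1, 1, 1],
)

```text
time_s: 8.85
position: [0.4886, 0.3429, 0.1361]
tcp_rot: [[-1.0, -0.002, -0.002], [0.002, -0.001, -1.0], [0.002, -1.0, 0.001]]
force: [0.1, -0.2, -0.2]
opening: 0.639
```

```bash
python3 -c "
from h import *
W=cam('wrist')
for c,p in pts('wrist','tin_tray_in'): print(c,p,onz(W,p,.005))
go(.489,.3455,.0496,0)"
```

```text
0.86 [306.304 234.816] [0.48960439 0.34996611 0.005     ]
T [ 0.013  1.105 -0.016] R [ 0.001 -0.001 -0.003] yaw -0.07 pos [0.4898 0.3441 0.138 ] t 8.95
```

>>> arm_command(
  translation=[
    [0, 0.4, -0.03],
    [0, 0.8, -0.03],
    [0, 0.8, -0.03],
    [0, 0.8, -0.03],
  ],
  rotation=[
    [0, 0, 0],
    [0, 0, 0],
    [0, 0, 0],
    [0, 0, 0],
  ],
  grip=[1, 1, 1, 1],
)

```text
time_s: 9.35
position: [0.489, 0.3471, 0.0737]
tcp_rot: [[-1.0, 0.001, -0.0], [0.0, 0.001, -1.0], [-0.001, -1.0, -0.001]]
force: [-0.1, -0.4, -2.1]
opening: 0.639
```

>>> arm_command(
  translation=[
    [0, 0.14, 0],
    [0, 0.28, 0],
    [0, 0.28, 0],
    [0, 0.28, 0],
  ],
  rotation=[
    [0, 0, 0],
    [0, 0, 0],
    [0, 0, 0],
    [0, 0, 0],
  ],
  grip=[1, 1, 1, 1],
)

```text
time_s: 9.75
position: [0.4881, 0.3469, 0.0501]
tcp_rot: [[-1.0, -0.0, -0.0], [0.0, -0.0, -1.0], [0.0, -1.0, 0.0]]
force: [0.6, 0.3, -1.6]
opening: 0.633
```

>>> arm_command(
  translation=[
    [0, 0, 0],
    [0, 0, 0],
    [0, 0, 0],
    [0, 0, 0],
  ],
  rotation=[
    [0, 0, 0],
    [0, 0, 0],
    [0, 0, 0],
    [0, 0, 0],
  ],
  grip=[-0.5, -0.7, -0.8, -0.8],
)

```text
time_s: 10.15
position: [0.4885, 0.3471, 0.0505]
tcp_rot: [[-1.0, 0.001, -0.0], [0.0, 0.0, -1.0], [-0.001, -1.0, -0.0]]
force: [-0.4, -0.0, -0.1]
opening: 0.868
```

```bash
python3 -c "
from h import *
go(.5873,.0971,.2,83.5)"
```

```text
T [-1.237 -1.869  3.124] R [-0.000e+00 -1.392e+00 -1.000e-03] yaw -0.01 pos [0.4885 0.3471 0.0505] t 10.15
```

>>> arm_command(
  translation=[
    [0, -0.4, 0],
    [0, -0.95, 0],
    [0, -0.95, 0],
  ],
  rotation=[
    [0, 0, 0],
    [0, 0, 0],
    [0, 0, 0],
  ],
  grip=[-0.9, -1, -1],
)

```text
time_s: 10.45
position: [0.492, 0.3488, 0.1317]
tcp_rot: [[-1.0, 0.011, 0.0], [-0.0, 0.005, -1.0], [-0.011, -1.0, -0.005]]
force: [1.0, 1.1, 0.7]
opening: 0.986
```

>>> arm_command(
  translation=[
    [0, -0.4, 0],
    [0, -0.95, 0],
    [0, -0.95, 0],
  ],
  rotation=[
    [0, 0, 0],
    [0, 0, 0],
    [0, 0, 0],
  ],
  grip=[-1, -1, -1],
)

```text
time_s: 10.75
position: [0.4917, 0.3487, 0.2078]
tcp_rot: [[-1.0, 0.011, 0.0], [-0.0, 0.005, -1.0], [-0.011, -1.0, -0.005]]
force: [0.1, -0.1, -0.3]
opening: 1.0
```

>>> arm_command(
  translation=[
    [-0.15, 0, 0.4],
    [-0.31, 0, 0.78],
    [-0.31, 0, 0.78],
  ],
  rotation=[
    [0, 0, 0],
    [0, 0, 0],
    [0, 0, 0],
  ],
  grip=[-1, -1, -1],
)

```text
time_s: 11.05
position: [0.5142, 0.2815, 0.2015]
tcp_rot: [[-1.0, -0.0, -0.004], [0.004, -0.001, -1.0], [-0.0, -1.0, 0.001]]
force: [0.2, 0.3, 0.1]
opening: 0.998
```

>>> arm_command(
  translation=[
    [-0.15, 0, 0.4],
    [-0.31, 0, 0.78],
    [-0.31, 0, 0.78],
  ],
  rotation=[
    [0, 0, 0],
    [0, 0, 0],
    [0, 0, 0],
  ],
  grip=[-1, -1, -1],
)

```text
time_s: 11.35
position: [0.5391, 0.2196, 0.2015]
tcp_rot: [[-1.0, 0.0, -0.004], [0.004, -0.001, -1.0], [-0.0, -1.0, 0.001]]
force: [0.0, -0.0, 0.6]
opening: 1.0
```

>>> arm_command(
  translation=[
    [-0.15, 0, 0.4],
    [-0.31, 0, 0.78],
    [-0.31, 0, 0.78],
  ],
  rotation=[
    [0, 0, 0],
    [0, 0, 0],
    [0, 0, 0],
  ],
  grip=[-1, -1, -1],
)

```text
time_s: 11.65
position: [0.564, 0.1578, 0.2017]
tcp_rot: [[-1.0, 0.001, -0.003], [0.003, -0.001, -1.0], [-0.001, -1.0, 0.001]]
force: [-0.4, 0.5, -0.1]
opening: 1.001
```

>>> arm_command(
  translation=[
    [-0.15, 0, 0.4],
    [-0.31, 0, 0.78],
    [-0.31, 0, 0.78],
  ],
  rotation=[
    [0, 0, 0],
    [0, 0, 0],
    [0, 0, 0],
  ],
  grip=[-1, -1, -1],
)

```text
time_s: 11.95
position: [0.5889, 0.0957, 0.2018]
tcp_rot: [[-1.0, 0.001, -0.003], [0.003, -0.0, -1.0], [-0.001, -1.0, 0.0]]
force: [-0.6, 0.4, -0.0]
opening: 1.001
```

>>> arm_command(
  translation=[
    [0, 0, 0],
    [0, 0, 0],
    [0, 0, 0],
    [0, 0, 0],
    [0, 0, 0],
  ],
  rotation=[
    [0, -0.14, 0],
    [0, -0.28, 0],
    [0, -0.42, 0],
    [0, -0.56, 0],
    [0, -0.7, 0],
  ],
  grip=[-1, -1, -1, -1, -1],
)

```text
time_s: 12.45
position: [0.5863, 0.0996, 0.2016]
tcp_rot: [[-0.738, -0.002, 0.674], [-0.674, 0.001, -0.738], [0.0, -1.0, -0.002]]
force: [1.3, -0.3, 0.6]
opening: 1.004
```

>>> arm_command(
  translation=[
    [0, 0, 0],
    [0, 0, 0],
    [0, 0, 0],
    [0, 0, 0],
    [0, 0, 0],
  ],
  rotation=[
    [0, -0.14, 0],
    [0, -0.28, 0],
    [0, -0.42, 0],
    [0, -0.56, 0],
    [0, -0.69, 0],
  ],
  grip=[-1, -1, -1, -1, -1],
)

```text
time_s: 12.95
position: [0.5863, 0.0996, 0.2016]
tcp_rot: [[-0.108, -0.002, 0.994], [-0.994, 0.001, -0.108], [-0.001, -1.0, -0.002]]
force: [-0.3, 0.4, 0.3]
opening: 0.999
```

Run:
```python
from h import *
np.set_printoptions(precision=4,suppress=True)
W=cam('wrist');cv2.imwrite('pics/w2.png',W['image'])
for t,z in (('chew0',.03),('leaf_mid',.03)):
    for c,p in pts('wrist',t): print(t,c,p.round(),onz(W,p,z))
T=cam('top');cv2.imwrite('pics/top1.png',T['image'])
go(.5873,.0971,.2,83.5)
```

```text
chew0 0.95 [318. 226.] [0.587  0.0972 0.03  ]
chew0 0.93 [379. 388.] [ 0.6331 -0.0861  0.03  ]
leaf_mid 0.93 [319. 393.] [ 0.5691 -0.0855  0.03  ]
T [0.02  0.023 0.009] R [ 0.001 -0.003 -0.   ] yaw 83.29 pos [0.5868 0.0988 0.2018] t 13.15
```

View pics/w2.png

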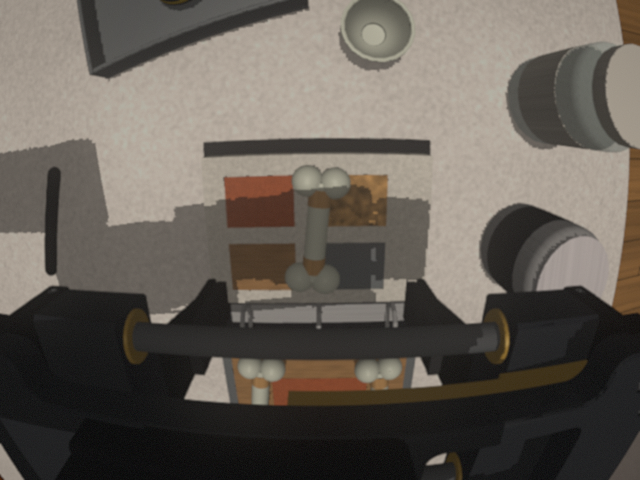

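The white chew on the left page sits at (317,228) in the wrist view, between the pads. There is no orange or green on it, so it is the right one.

>>> arm_command(
  translation=[
    [0.02, 0.4, 0],
    [0.02, 0.95, 0],
    [0.02, 0.95, 0],
  ],
  rotation=[
    [0, 0.05, 0],
    [0, 0.05, 0],
    [0, 0.05, 0],
  ],
  grip=[-0.5, -0.4, -0.4],
)

```text
time_s: 13.45
position: [0.5825, 0.0963, 0.1209]
tcp_rot: [[-0.169, -0.013, 0.986], [-0.986, 0.001, -0.169], [0.002, -1.0, -0.013]]
force: [-2.2, 1.1, -0.3]
opening: 0.813
```

>>> arm_command(
  translation=[
    [0, 0.3, 0],
    [0, 0.7, 0],
    [0, 0.88, 0],
    [0, 0.88, 0],
    [0, 0.88, 0],
  ],
  rotation=[
    [0, 0, 0],
    [0, 0, 0],
    [0, 0, 0],
    [0, 0, 0],
    [0, 0, 0],
  ],
  grip=[-0.4, -0.4, -0.4, -0.4, -0.4],
)

```text
time_s: 13.95
position: [0.5881, 0.0959, 0.0569]
tcp_rot: [[-0.167, 0.002, 0.986], [-0.986, 0.0, -0.167], [-0.0, -1.0, 0.002]]
force: [-0.4, 0.3, -0.2]
opening: 0.703
```

```bash
python3 -c "
from h import *
go(.587,.0973,.054,80)
print(bot.read_state()['force'])"
```

```text
T [-0.015  0.037 -0.016] R [-0.001  0.006 -0.   ] yaw 80.37 pos [0.5881 0.0959 0.0569] t 13.95
[-0.40079748  0.26976675 -0.24809984]
```

>>> arm_command(
  translation=[
    [0, 0.03, 0],
    [0, 0.03, 0],
    [0, 0.03, 0],
    [0, 0.03, 0],
    [0, 0.03, 0],
  ],
  rotation=[
    [0, 0, 0],
    [0, 0, 0],
    [0, 0, 0],
    [0, 0, 0],
    [0, 0, 0],
  ],
  grip=[0, 1, 1, 1, 1],
)

```text
time_s: 14.45
position: [0.5874, 0.0957, 0.0536]
tcp_rot: [[-0.167, 0.0, 0.986], [-0.986, -0.0, -0.167], [-0.0, -1.0, 0.0]]
force: [0.3, -0.2, 0.2]
opening: 0.332
```

>>> arm_command(
  translation=[
    [0, 0, 0],
    [0, 0, 0],
    [0, 0, 0],
    [0, 0, 0],
    [0, 0, 0],
  ],
  rotation=[
    [0, 0, 0],
    [0, 0, 0],
    [0, 0, 0],
    [0, 0, 0],
    [0, 0, 0],
  ],
  grip=[1, 1, 1, 1, 1],
)

```text
time_s: 14.95
position: [0.5871, 0.0957, 0.0534]
tcp_rot: [[-0.167, -0.0, 0.986], [-0.986, -0.0, -0.167], [0.0, -1.0, -0.0]]
force: [-0.4, -0.4, 1.2]
opening: 0.201
```

>>> arm_command(
  translation=[
    [0, -0.4, 0],
    [0, -0.9, 0],
    [0, -0.9, 0],
  ],
  rotation=[
    [0, 0, 0],
    [0, 0, 0],
    [0, 0, 0],
  ],
  grip=[1, 1, 1],
)

```text
time_s: 15.25
position: [0.591, 0.0958, 0.13]
tcp_rot: [[-0.167, 0.011, 0.986], [-0.986, -0.0, -0.167], [-0.002, -1.0, 0.011]]
force: [0.8, 0.4, -0.3]
opening: 0.195
```

>>> arm_command(
  translation=[
    [0, -0.4, 0],
    [0, -0.7, 0],
    [0, -0.7, 0],
  ],
  rotation=[
    [0, -0.08, 0],
    [0, -0.16, 0],
    [0, -0.16, 0],
  ],
  grip=[1, 1, 1],
)

```text
time_s: 15.55
position: [0.5894, 0.0957, 0.1839]
tcp_rot: [[0.0, 0.007, 1.0], [-1.0, -0.0, 0.0], [0.0, -1.0, 0.007]]
force: [0.5, -0.3, -0.1]
opening: 0.193
```

```bash
python3 -c "
from h import *
go(.43,-.333,.18,90)"
```

```text
T [ 5.359  0.037 -1.993] R [-0.006  0.     0.   ] yaw 90.01 pos [0.5894 0.0957 0.1839] t 15.55
```

>>> arm_command(
  translation=[
    [0.45, 0, -0.03],
    [0.89, 0, -0.065],
    [0.89, 0, -0.065],
  ],
  rotation=[
    [0, 0, 0],
    [0, 0, 0],
    [0, 0, 0],
  ],
  grip=[1, 1, 1],
)

```text
time_s: 15.85
position: [0.5812, 0.0211, 0.1796]
tcp_rot: [[-0.005, -0.003, 1.0], [-1.0, -0.001, -0.005], [0.001, -1.0, -0.002]]
force: [-0.1, 0.3, 0.5]
opening: 0.198
```

>>> arm_command(
  translation=[
    [0.45, 0, -0.03],
    [0.89, 0, -0.065],
    [0.89, 0, -0.065],
  ],
  rotation=[
    [0, 0, 0],
    [0, 0, 0],
    [0, 0, 0],
  ],
  grip=[1, 1, 1],
)

```text
time_s: 16.15
position: [0.5765, -0.0498, 0.1798]
tcp_rot: [[-0.005, -0.001, 1.0], [-1.0, -0.001, -0.005], [0.001, -1.0, -0.001]]
force: [-0.7, 0.7, -0.8]
opening: 0.193
```

>>> arm_command(
  translation=[
    [0.45, 0, -0.03],
    [0.89, 0, -0.065],
    [0.89, 0, -0.065],
  ],
  rotation=[
    [0, 0, 0],
    [0, 0, 0],
    [0, 0, 0],
  ],
  grip=[1, 1, 1],
)

```text
time_s: 16.45
position: [0.5717, -0.1206, 0.1802]
tcp_rot: [[-0.005, -0.0, 1.0], [-1.0, -0.001, -0.005], [0.001, -1.0, -0.0]]
force: [0.4, 0.8, -1.1]
opening: 0.194
```

>>> arm_command(
  translation=[
    [0.45, 0, -0.03],
    [0.89, 0, -0.065],
    [0.89, 0, -0.065],
  ],
  rotation=[
    [0, 0, 0],
    [0, 0, 0],
    [0, 0, 0],
  ],
  grip=[1, 1, 1],
)

```text
time_s: 16.75
position: [0.5668, -0.1916, 0.1804]
tcp_rot: [[-0.004, 0.001, 1.0], [-1.0, -0.001, -0.004], [0.001, -1.0, 0.001]]
force: [1.1, 0.7, 0.5]
opening: 0.198
```

>>> arm_command(
  translation=[
    [0.45, 0, -0.03],
    [0.89, 0, -0.065],
    [0.89, 0, -0.065],
  ],
  rotation=[
    [0, 0, 0],
    [0, 0, 0],
    [0, 0, 0],
  ],
  grip=[1, 1, 1],
)

```text
time_s: 17.05
position: [0.5617, -0.2626, 0.1806]
tcp_rot: [[-0.004, 0.001, 1.0], [-1.0, -0.001, -0.004], [0.001, -1.0, 0.001]]
force: [-0.7, -0.0, 0.3]
opening: 0.197
```

>>> arm_command(
  translation=[
    [0.45, 0, -0.03],
    [0.89, 0, -0.065],
    [0.89, 0, -0.065],
    [0.89, 0, -0.065],
    [0.89, 0, -0.065],
  ],
  rotation=[
    [0, 0, 0],
    [0, 0, 0],
    [0, 0, 0],
    [0, 0, 0],
    [0, 0, 0],
  ],
  grip=[1, 1, 1, 1, 1],
)

```text
time_s: 17.55
position: [0.5559, -0.3288, 0.1806]
tcp_rot: [[0.001, -0.002, 1.0], [-1.0, 0.002, 0.001], [-0.002, -1.0, -0.002]]
force: [0.7, 1.0, -1.1]
opening: 0.2
```

Run:
```python
from h import *
np.set_printoptions(precision=4,suppress=True)
W=cam('wrist');cv2.imwrite('pics/w3.png',W['image'])
for t,z in (('chew_tray_in',.005),('weight',0)):
    for c,p in pts('wrist',t): print(t,c,p.round(),onz(W,p,z))
go(.558,-.333,.0295,90)
```

```text
chew_tray_in 0.98 [248. 231.] [ 0.4949 -0.3363  0.005 ]
weight 0.86 [422. 138.] [ 0.6479 -0.2527  0.    ]
T [0.044 1.896 0.024] R [ 0.001  0.001 -0.001] yaw 90.08 pos [ 0.5562 -0.3296  0.1812] t 17.7
```

View pics/w3.png

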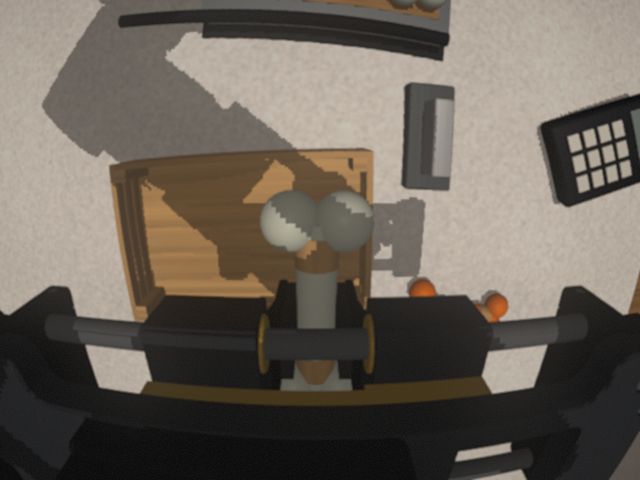

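>>> arm_command(
  translation=[
    [0.06, 0.4, 0],
    [0.06, 0.95, 0],
    [0.06, 0.95, 0],
  ],
  rotation=[
    [0, 0, 0],
    [0, 0, 0],
    [0, 0, 0],
  ],
  grip=[1, 1, 1],
)

```text
time_s: 18.0
position: [0.5524, -0.3323, 0.0995]
tcp_rot: [[0.0, -0.01, 1.0], [-1.0, 0.009, 0.0], [-0.009, -1.0, -0.01]]
force: [-1.5, 1.3, -1.7]
opening: 0.198
```

>>> arm_command(
  translation=[
    [0, 0.4, 0],
    [0, 0.8, 0],
    [0, 0.93, 0],
    [0, 0.93, 0],
    [0, 0.93, 0],
  ],
  rotation=[
    [0, 0, 0],
    [0, 0, 0],
    [0, 0, 0],
    [0, 0, 0],
    [0, 0, 0],
  ],
  grip=[1, 1, 1, 1, 1],
)

```text
time_s: 18.5
position: [0.557, -0.3368, 0.0327]
tcp_rot: [[0.0, 0.002, 1.0], [-1.0, -0.002, 0.0], [0.002, -1.0, 0.002]]
force: [0.1, 0.4, -0.5]
opening: 0.195
```

>>> arm_command(
  translation=[
    [0, 0, 0],
    [0, 0, 0],
    [0, 0, 0],
    [0, 0, 0],
  ],
  rotation=[
    [0, 0, 0],
    [0, 0, 0],
    [0, 0, 0],
    [0, 0, 0],
  ],
  grip=[0.4, 0.25, 0.2, 0.2],
)

```text
time_s: 18.9
position: [0.5563, -0.3365, 0.0317]
tcp_rot: [[-0.0, 0.001, 1.0], [-1.0, -0.001, -0.0], [0.001, -1.0, 0.001]]
force: [-0.2, -0.3, -0.4]
opening: 0.388
```

>>> arm_command(
  translation=[
    [0, -0.4, 0],
    [0, -0.95, 0],
    [0, -0.95, 0],
  ],
  rotation=[
    [0, 0, 0],
    [0, 0, 0],
    [0, 0, 0],
  ],
  grip=[0.2, 0.2, 0.2],
)

```text
time_s: 19.2
position: [0.5594, -0.339, 0.1131]
tcp_rot: [[-0.0, 0.009, 1.0], [-1.0, -0.008, -0.0], [0.008, -1.0, 0.009]]
force: [1.9, -0.3, 0.4]
opening: 0.402
```

>>> arm_command(
  translation=[
    [0, -0.4, 0],
    [0, -0.95, 0],
    [0, -0.95, 0],
  ],
  rotation=[
    [0, 0, 0],
    [0, 0, 0],
    [0, 0, 0],
  ],
  grip=[-0.4, -0.4, -0.4],
)

```text
time_s: 19.5
position: [0.5591, -0.3388, 0.1893]
tcp_rot: [[-0.0, 0.01, 1.0], [-1.0, -0.008, -0.0], [0.008, -1.0, 0.01]]
force: [1.7, -1.0, 0.4]
opening: 0.591
```

Run:
```python
from h import *
np.set_printoptions(precision=4,suppress=True)
T=cam('top');cv2.imwrite('pics/t2.png',T['image'][170:350,130:500])
for c,p in pts('top','chew0'): print(c,p.round(),onz(T,p,.03))
go(.634,-.092,.18,95)
```

```text
0.72 [357. 222.] [ 0.635  -0.0944  0.03  ]
0.61 [482. 199.] [ 0.6855 -0.4058  0.03  ]
0.6 [349. 272.] [ 0.5109 -0.0723  0.03  ]
0.5 [456. 252.] [ 0.5556 -0.3354  0.03  ]
T [-3.059  0.049  0.969] R [-0.002 -0.084  0.002] yaw 89.99 pos [ 0.5564 -0.3367  0.1842] t 19.6
```

View pics/t2.png

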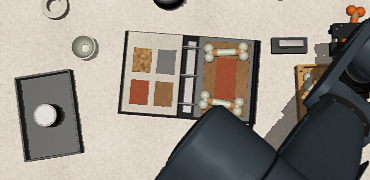

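Tin is in the grey tray at crop (47,115). The remaining leaf chews are at crop (228,52) and (220,103).

>>> arm_command(
  translation=[
    [-0.38, 0, 0.12],
    [-0.76, 0, 0.24],
    [-0.76, 0, 0.24],
  ],
  rotation=[
    [0, 0, 0],
    [0, 0, 0],
    [0, 0, 0],
  ],
  grip=[-0.4, -0.4, -0.4],
)

```text
time_s: 19.9
position: [0.5744, -0.2708, 0.1807]
tcp_rot: [[0.003, -0.004, 1.0], [-1.0, 0.005, 0.003], [-0.005, -1.0, -0.004]]
force: [0.5, -0.4, -0.3]
opening: 0.698
```

>>> arm_command(
  translation=[
    [-0.38, 0, 0.12],
    [-0.76, 0, 0.24],
    [-0.76, 0, 0.24],
  ],
  rotation=[
    [0, 0, 0],
    [0, 0, 0],
    [0, 0, 0],
  ],
  grip=[-0.4, -0.4, -0.4],
)

```text
time_s: 20.2
position: [0.5939, -0.2109, 0.1811]
tcp_rot: [[0.003, -0.004, 1.0], [-1.0, 0.003, 0.003], [-0.003, -1.0, -0.004]]
force: [-0.5, 0.4, -0.8]
opening: 0.7
```

>>> arm_command(
  translation=[
    [-0.38, 0, 0.12],
    [-0.76, 0, 0.24],
    [-0.76, 0, 0.24],
  ],
  rotation=[
    [0, 0, 0],
    [0, 0, 0],
    [0, 0, 0],
  ],
  grip=[-0.4, -0.4, -0.4],
)

```text
time_s: 20.5
position: [0.6133, -0.151, 0.1815]
tcp_rot: [[0.003, -0.003, 1.0], [-1.0, 0.002, 0.003], [-0.002, -1.0, -0.003]]
force: [0.3, -0.5, 0.9]
opening: 0.7
```

>>> arm_command(
  translation=[
    [-0.38, 0, 0.12],
    [-0.77, 0, 0.24],
    [-0.77, 0, 0.24],
    [-0.77, 0, 0.24],
    [-0.77, 0, 0.24],
  ],
  rotation=[
    [0, -0.04, 0],
    [0, -0.08, 0],
    [0, -0.08, 0],
    [0, -0.08, 0],
    [0, -0.08, 0],
  ],
  grip=[-0.4, -0.4, -0.4, -0.4, -0.4],
)

```text
time_s: 21.0
position: [0.6323, -0.0938, 0.1823]
tcp_rot: [[0.082, -0.001, 0.997], [-0.997, -0.001, 0.082], [0.0, -1.0, -0.001]]
force: [-0.4, -0.5, 0.3]
opening: 0.695
```

Run:
```python
from h import *
np.set_printoptions(precision=4,suppress=True)
W=cam('wrist');cv2.imwrite('pics/w4.png',W['image'])
for c,p in pts('wrist','chew0'): print(c,p.round(),onz(W,p,.03))
go(.6345,-.0925,.054,95)
```

```text
0.97 [320. 228.] [ 0.6346 -0.092   0.03  ]
0.75 [168. 197.] [ 0.5056 -0.0756  0.03  ]
0.6 [ 54. 136.] [ 0.3814 -0.0224  0.03  ]
T [-0.015  1.608  0.028] R [ 0.001 -0.005  0.   ] yaw 94.68 pos [ 0.6324 -0.0939  0.1827] t 21.1
```

View pics/w4.png

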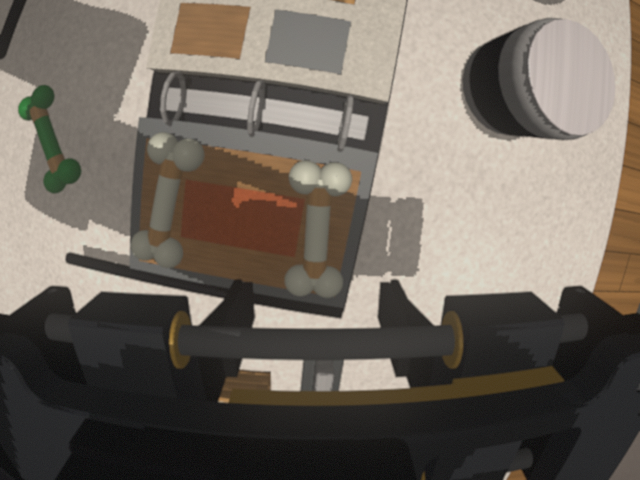

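>>> arm_command(
  translation=[
    [0, 0.4, 0.02],
    [0, 0.8, 0.02],
    [0, 0.8, 0.02],
  ],
  rotation=[
    [0, 0, 0],
    [0, 0, 0],
    [0, 0, 0],
  ],
  grip=[-0.4, -0.4, -0.4],
)

```text
time_s: 21.4
position: [0.6309, -0.0923, 0.1148]
tcp_rot: [[0.082, -0.009, 0.997], [-0.997, 0.003, 0.082], [-0.004, -1.0, -0.009]]
force: [-1.4, 0.8, 0.3]
opening: 0.703
```

>>> arm_command(
  translation=[
    [0, 0.4, 0],
    [0, 0.8, 0],
    [0, 0.8, 0],
    [0, 0.8, 0],
    [0, 0.8, 0],
  ],
  rotation=[
    [0, 0, 0],
    [0, 0, 0],
    [0, 0, 0],
    [0, 0, 0],
    [0, 0, 0],
  ],
  grip=[-0.4, -0.4, -0.4, -0.4, 0],
)

```text
time_s: 21.9
position: [0.6349, -0.0927, 0.0563]
tcp_rot: [[0.083, 0.001, 0.997], [-0.997, -0.001, 0.083], [0.001, -1.0, 0.001]]
force: [1.0, 0.5, -0.4]
opening: 0.665
```

>>> arm_command(
  translation=[
    [0, 0, 0],
    [0, 0, 0],
    [0, 0, 0],
    [0, 0, 0],
    [0, 0, 0],
  ],
  rotation=[
    [0, 0, 0],
    [0, 0, 0],
    [0, 0, 0],
    [0, 0, 0],
    [0, 0, 0],
  ],
  grip=[1, 1, 1, 1, 1],
)

```text
time_s: 22.4
position: [0.6343, -0.0921, 0.055]
tcp_rot: [[0.084, -0.0, 0.996], [-0.996, -0.0, 0.084], [-0.0, -1.0, -0.0]]
force: [-0.8, -0.0, 0.6]
opening: 0.238
```

>>> arm_command(
  translation=[
    [0, 0, 0],
    [0, 0, 0],
    [0, 0, 0],
  ],
  rotation=[
    [0, 0, 0],
    [0, 0, 0],
    [0, 0, 0],
  ],
  grip=[1, 1, 1],
)

```text
time_s: 22.7
position: [0.6343, -0.0921, 0.055]
tcp_rot: [[0.084, -0.0, 0.996], [-0.996, 0.0, 0.084], [-0.0, -1.0, -0.0]]
force: [-1.4, -0.0, 0.9]
opening: 0.199
```

>>> arm_command(
  translation=[
    [0, -0.4, 0],
    [0, -0.9, 0],
    [0, -0.9, 0],
  ],
  rotation=[
    [0, 0, 0],
    [0, 0, 0],
    [0, 0, 0],
  ],
  grip=[1, 1, 1],
)

```text
time_s: 23.0
position: [0.6382, -0.0932, 0.1322]
tcp_rot: [[0.083, 0.011, 0.996], [-0.997, -0.003, 0.083], [0.004, -1.0, 0.01]]
force: [1.5, -0.4, -1.3]
opening: 0.194
```

>>> arm_command(
  translation=[
    [0, -0.4, 0],
    [0, -0.7, 0],
    [0, -0.7, 0],
    [0, -0.7, 0],
  ],
  rotation=[
    [0, 0.04, 0],
    [0, 0.08, 0],
    [0, 0.08, 0],
    [0, 0.08, 0],
  ],
  grip=[1, 1, 1, 1],
)

```text
time_s: 23.4
position: [0.6341, -0.092, 0.1825]
tcp_rot: [[0.0, -0.0, 1.0], [-1.0, 0.0, 0.0], [-0.0, -1.0, -0.0]]
force: [-0.3, -0.7, -1.3]
opening: 0.196
```

```bash
python3 -c "
from h import *
go(.494,-.335,.18,90)"
```

```text
T [ 3.036  0.031 -1.753] R [ 0.  0. -0.] yaw 90.03 pos [ 0.6341 -0.092   0.1825] t 23.4
```

>>> arm_command(
  translation=[
    [0.38, 0, -0.22],
    [0.76, 0, -0.44],
    [0.76, 0, -0.44],
  ],
  rotation=[
    [0, 0, 0],
    [0, 0, 0],
    [0, 0, 0],
  ],
  grip=[1, 1, 1],
)

```text
time_s: 23.7
position: [0.5962, -0.1556, 0.1805]
tcp_rot: [[-0.003, -0.005, 1.0], [-1.0, 0.001, -0.003], [-0.001, -1.0, -0.005]]
force: [-0.2, 0.7, -1.4]
opening: 0.2
```

>>> arm_command(
  translation=[
    [0.38, 0, -0.22],
    [0.76, 0, -0.44],
    [0.76, 0, -0.44],
  ],
  rotation=[
    [0, 0, 0],
    [0, 0, 0],
    [0, 0, 0],
  ],
  grip=[1, 1, 1],
)

```text
time_s: 24.0
position: [0.5618, -0.2162, 0.1811]
tcp_rot: [[-0.004, -0.004, 1.0], [-1.0, 0.001, -0.004], [-0.001, -1.0, -0.004]]
force: [0.2, -0.4, -1.1]
opening: 0.203
```

>>> arm_command(
  translation=[
    [0.38, 0, -0.22],
    [0.76, 0, -0.44],
    [0.76, 0, -0.44],
  ],
  rotation=[
    [0, 0, 0],
    [0, 0, 0],
    [0, 0, 0],
  ],
  grip=[1, 1, 1],
)

```text
time_s: 24.3
position: [0.5274, -0.2768, 0.1815]
tcp_rot: [[-0.003, -0.002, 1.0], [-1.0, 0.0, -0.003], [-0.0, -1.0, -0.002]]
force: [-0.3, 0.6, -0.8]
opening: 0.197
```

>>> arm_command(
  translation=[
    [0.38, 0, -0.22],
    [0.76, 0, -0.43],
    [0.76, 0, -0.43],
    [0.76, 0, -0.43],
    [0.76, 0, -0.43],
  ],
  rotation=[
    [0, 0, 0],
    [0, 0, 0],
    [0, 0, 0],
    [0, 0, 0],
    [0, 0, 0],
  ],
  grip=[1, 1, 1, 1, 1],
)

```text
time_s: 24.8
position: [0.4948, -0.3335, 0.1822]
tcp_rot: [[0.001, -0.001, 1.0], [-1.0, 0.002, 0.001], [-0.002, -1.0, -0.001]]
force: [1.0, 0.7, -0.6]
opening: 0.199
```

>>> arm_command(
  translation=[
    [0, 0.4, 0],
    [0, 0.95, 0],
    [0, 0.95, 0],
    [0, 0.95, 0],
  ],
  rotation=[
    [0, 0, 0],
    [0, 0, 0],
    [0, 0, 0],
    [0, 0, 0],
  ],
  grip=[1, 1, 1, 1],
)

```text
time_s: 25.2
position: [0.4945, -0.3337, 0.1064]
tcp_rot: [[0.001, -0.002, 1.0], [-1.0, 0.002, 0.001], [-0.002, -1.0, -0.002]]
force: [0.8, 0.0, -0.1]
opening: 0.193
```

```bash
python3 -c "
from h import *
go(.494,-.335,.0315,90)"
```

```text
T [ 0.018  0.937 -0.005] R [ 0.002  0.001 -0.002] yaw 90.08 pos [ 0.4945 -0.3337  0.1064] t 25.2
```

>>> arm_command(
  translation=[
    [0, 0.4, 0],
    [0, 0.8, 0],
    [0, 0.94, 0],
    [0, 0.94, 0],
    [0, 0.94, 0],
  ],
  rotation=[
    [0, 0, 0],
    [0, 0, 0],
    [0, 0, 0],
    [0, 0, 0],
    [0, 0, 0],
  ],
  grip=[1, 1, 1, 1, 1],
)

```text
time_s: 25.7
position: [0.4956, -0.3361, 0.0337]
tcp_rot: [[0.0, 0.002, 1.0], [-1.0, -0.002, 0.0], [0.002, -1.0, 0.002]]
force: [-0.6, 0.2, 0.0]
opening: 0.196
```

>>> arm_command(
  translation=[
    [0, 0, 0],
    [0, 0, 0],
    [0, 0, 0],
    [0, 0, 0],
  ],
  rotation=[
    [0, 0, 0],
    [0, 0, 0],
    [0, 0, 0],
    [0, 0, 0],
  ],
  grip=[0.4, 0.25, 0.2, 0.2],
)

```text
time_s: 26.1
position: [0.4946, -0.3356, 0.0324]
tcp_rot: [[-0.0, 0.001, 1.0], [-1.0, -0.001, -0.0], [0.001, -1.0, 0.001]]
force: [-0.0, 0.0, 0.2]
opening: 0.384
```

>>> arm_command(
  translation=[
    [0, -0.4, 0],
    [0, -0.95, 0],
    [0, -0.95, 0],
  ],
  rotation=[
    [0, 0, 0],
    [0, 0, 0],
    [0, 0, 0],
  ],
  grip=[0.2, 0.2, 0.2],
)

```text
time_s: 26.4
position: [0.4973, -0.338, 0.1131]
tcp_rot: [[-0.0, 0.008, 1.0], [-1.0, -0.008, -0.0], [0.008, -1.0, 0.008]]
force: [1.1, -1.5, 0.7]
opening: 0.395
```

>>> arm_command(
  translation=[
    [0, -0.4, 0],
    [0, -0.95, 0],
    [0, -0.95, 0],
  ],
  rotation=[
    [0, 0, 0],
    [0, 0, 0],
    [0, 0, 0],
  ],
  grip=[-0.4, -0.4, -0.4],
)

```text
time_s: 26.7
position: [0.4971, -0.3379, 0.1891]
tcp_rot: [[-0.0, 0.008, 1.0], [-1.0, -0.008, -0.0], [0.008, -1.0, 0.008]]
force: [0.1, -1.3, 0.1]
opening: 0.593
```

>>> arm_command(
  translation=[
    [-0.4, 0, 0.02],
    [-0.8, 0, 0.04],
    [-0.8, 0, 0.04],
  ],
  rotation=[
    [0, 0, 0],
    [0, 0, 0],
    [0, 0, 0],
  ],
  grip=[-0.4, -0.4, -0.4],
)

```text
time_s: 27.0
position: [0.496, -0.2667, 0.1825]
tcp_rot: [[0.003, -0.004, 1.0], [-1.0, 0.005, 0.003], [-0.005, -1.0, -0.004]]
force: [-0.7, 0.3, -0.2]
opening: 0.69
```

>>> arm_command(
  translation=[
    [-0.4, 0, 0.02],
    [-0.8, 0, 0.04],
    [-0.8, 0, 0.04],
  ],
  rotation=[
    [0, 0, 0],
    [0, 0, 0],
    [0, 0, 0],
  ],
  grip=[-0.4, -0.4, -0.4],
)

```text
time_s: 27.3
position: [0.4994, -0.2037, 0.1826]
tcp_rot: [[0.003, -0.003, 1.0], [-1.0, 0.003, 0.003], [-0.003, -1.0, -0.003]]
force: [0.2, -0.5, 0.6]
opening: 0.701
```

>>> arm_command(
  translation=[
    [-0.4, 0, 0.02],
    [-0.8, 0, 0.04],
    [-0.8, 0, 0.04],
  ],
  rotation=[
    [0, 0, 0],
    [0, 0, 0],
    [0, 0, 0],
  ],
  grip=[-0.4, -0.4, -0.4],
)

```text
time_s: 27.6
position: [0.503, -0.1407, 0.183]
tcp_rot: [[0.003, -0.003, 1.0], [-1.0, 0.002, 0.003], [-0.002, -1.0, -0.003]]
force: [-0.5, -0.2, -0.5]
opening: 0.698
```

>>> arm_command(
  translation=[
    [-0.4, 0, 0.02],
    [-0.82, 0, 0.04],
    [-0.82, 0, 0.04],
    [-0.82, 0, 0.04],
    [-0.82, 0, 0.04],
  ],
  rotation=[
    [0, 0.06, 0],
    [0, 0.11, 0],
    [0, 0.11, 0],
    [0, 0.11, 0],
    [0, 0.11, 0],
  ],
  grip=[-0.4, -0.4, -0.4, -0.4, -0.4],
)

```text
time_s: 28.1
position: [0.5078, -0.0793, 0.1836]
tcp_rot: [[-0.116, 0.001, 0.993], [-0.993, -0.001, -0.116], [0.001, -1.0, 0.001]]
force: [0.1, -0.1, 0.7]
opening: 0.7
```

Run:
```python
from h import *
np.set_printoptions(precision=4,suppress=True)
W=cam('wrist');cv2.imwrite('pics/w5.png',W['image'])
for c,p in pts('wrist','chew0'): print(c,p.round(),onz(W,p,.03))
go(.507,-.076,.055,83)
```

```text
0.75 [315. 224.] [ 0.5075 -0.0754  0.03  ]
0.64 [153. 184.] [ 0.3751 -0.0233  0.03  ]
T [-0.04   1.608 -0.013] R [-0.001  0.005  0.   ] yaw 83.31 pos [ 0.5076 -0.0792  0.1837] t 28.2
```

View pics/w5.png

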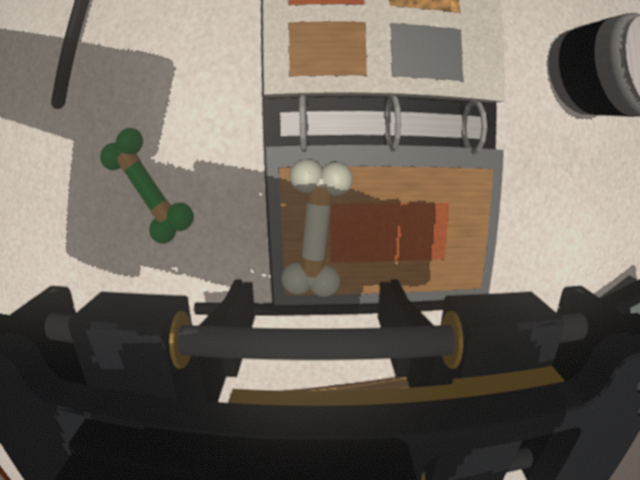

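The last white chew is at (315,228), between the fingers. The green one at (147,188) is left alone.

>>> arm_command(
  translation=[
    [-0.04, 0.4, 0],
    [-0.04, 0.8, 0],
    [-0.04, 0.8, 0],
  ],
  rotation=[
    [0, 0.04, 0],
    [0, 0.04, 0],
    [0, 0.04, 0],
  ],
  grip=[-0.4, -0.4, -0.4],
)

```text
time_s: 28.5
position: [0.5051, -0.0746, 0.1167]
tcp_rot: [[-0.158, -0.007, 0.987], [-0.987, 0.003, -0.158], [-0.001, -1.0, -0.008]]
force: [-0.5, -0.4, -0.1]
opening: 0.699
```

>>> arm_command(
  translation=[
    [0, 0.4, 0],
    [0, 0.81, 0],
    [0, 0.81, 0],
    [0, 0.81, 0],
    [0, 0.81, 0],
  ],
  rotation=[
    [0, 0, 0],
    [0, 0, 0],
    [0, 0, 0],
    [0, 0, 0],
    [0, 0, 0],
  ],
  grip=[-0.4, -0.4, -0.4, -0.4, 0],
)

```text
time_s: 29.0
position: [0.5082, -0.0751, 0.056]
tcp_rot: [[-0.157, 0.001, 0.988], [-0.988, -0.001, -0.157], [0.0, -1.0, 0.002]]
force: [-0.2, 0.1, 0.1]
opening: 0.669
```

>>> arm_command(
  translation=[
    [0, 0, 0],
    [0, 0, 0],
    [0, 0, 0],
    [0, 0, 0],
    [0, 0, 0],
  ],
  rotation=[
    [0, 0, 0],
    [0, 0, 0],
    [0, 0, 0],
    [0, 0, 0],
    [0, 0, 0],
  ],
  grip=[1, 1, 1, 1, 1],
)

```text
time_s: 29.5
position: [0.5076, -0.0745, 0.0551]
tcp_rot: [[-0.156, 0.0, 0.988], [-0.988, -0.0, -0.156], [0.0, -1.0, 0.0]]
force: [0.7, 0.2, -0.5]
opening: 0.238
```

>>> arm_command(
  translation=[
    [0, 0, 0],
    [0, 0, 0],
    [0, 0, 0],
  ],
  rotation=[
    [0, 0, 0],
    [0, 0, 0],
    [0, 0, 0],
  ],
  grip=[1, 1, 1],
)

```text
time_s: 29.8
position: [0.5076, -0.0745, 0.055]
tcp_rot: [[-0.156, 0.0, 0.988], [-0.988, -0.0, -0.156], [0.0, -1.0, 0.0]]
force: [-0.6, 0.5, 1.1]
opening: 0.195
```

>>> arm_command(
  translation=[
    [0, -0.4, 0],
    [0, -0.9, 0],
    [0, -0.9, 0],
  ],
  rotation=[
    [0, 0, 0],
    [0, 0, 0],
    [0, 0, 0],
  ],
  grip=[1, 1, 1],
)

```text
time_s: 30.1
position: [0.5103, -0.0754, 0.1307]
tcp_rot: [[-0.156, 0.008, 0.988], [-0.988, -0.003, -0.156], [0.002, -1.0, 0.009]]
force: [0.7, 0.4, -0.8]
opening: 0.197
```

>>> arm_command(
  translation=[
    [0, -0.4, 0],
    [0, -0.7, 0],
    [0, -0.7, 0],
    [0, -0.7, 0],
  ],
  rotation=[
    [0, -0.08, 0],
    [0, -0.15, 0],
    [0, -0.15, 0],
    [0, -0.15, 0],
  ],
  grip=[1, 1, 1, 1],
)

```text
time_s: 30.5
position: [0.5072, -0.0744, 0.1825]
tcp_rot: [[-0.001, -0.0, 1.0], [-1.0, 0.0, -0.001], [-0.0, -1.0, -0.0]]
force: [-0.2, 0.4, -0.7]
opening: 0.198
```

```bash
python3 -c "
from h import *
go(.431,-.335,.18,90)"
```

```text
T [ 3.259  0.031 -0.948] R [ 0.    -0.001 -0.   ] yaw 89.93 pos [ 0.5072 -0.0744  0.1825] t 30.5
```

>>> arm_command(
  translation=[
    [0.4, 0, -0.12],
    [0.81, 0, -0.24],
    [0.81, 0, -0.24],
  ],
  rotation=[
    [0, 0, 0],
    [0, 0, 0],
    [0, 0, 0],
  ],
  grip=[1, 1, 1],
)

```text
time_s: 30.8
position: [0.4871, -0.142, 0.1811]
tcp_rot: [[-0.004, -0.003, 1.0], [-1.0, 0.0, -0.004], [-0.0, -1.0, -0.003]]
force: [1.5, -0.2, -0.7]
opening: 0.191
```

>>> arm_command(
  translation=[
    [0.4, 0, -0.12],
    [0.81, 0, -0.24],
    [0.81, 0, -0.24],
  ],
  rotation=[
    [0, 0, 0],
    [0, 0, 0],
    [0, 0, 0],
  ],
  grip=[1, 1, 1],
)

```text
time_s: 31.1
position: [0.4684, -0.2068, 0.1815]
tcp_rot: [[-0.005, -0.001, 1.0], [-1.0, -0.0, -0.005], [0.0, -1.0, -0.001]]
force: [-0.6, 0.1, -0.2]
opening: 0.195
```

>>> arm_command(
  translation=[
    [0.4, 0, -0.12],
    [0.81, 0, -0.24],
    [0.81, 0, -0.24],
  ],
  rotation=[
    [0, 0, 0],
    [0, 0, 0],
    [0, 0, 0],
  ],
  grip=[1, 1, 1],
)

```text
time_s: 31.4
position: [0.4497, -0.2715, 0.1818]
tcp_rot: [[-0.004, -0.0, 1.0], [-1.0, -0.001, -0.004], [0.001, -1.0, -0.0]]
force: [-0.1, -0.2, -0.5]
opening: 0.201
```

>>> arm_command(
  translation=[
    [0.4, 0, -0.12],
    [0.82, 0, -0.23],
    [0.82, 0, -0.23],
    [0.82, 0, -0.23],
    [0.82, 0, -0.23],
  ],
  rotation=[
    [0, 0, 0],
    [0, 0, 0],
    [0, 0, 0],
    [0, 0, 0],
    [0, 0, 0],
  ],
  grip=[1, 1, 1, 1, 1],
)

```text
time_s: 31.9
position: [0.4313, -0.3322, 0.1821]
tcp_rot: [[0.001, -0.002, 1.0], [-1.0, 0.003, 0.001], [-0.003, -1.0, -0.002]]
force: [-0.3, -0.3, -0.6]
opening: 0.199
```

>>> arm_command(
  translation=[
    [0, 0.4, 0],
    [0, 0.95, 0],
    [0, 0.95, 0],
    [0, 0.95, 0],
  ],
  rotation=[
    [0, 0, 0],
    [0, 0, 0],
    [0, 0, 0],
    [0, 0, 0],
  ],
  grip=[1, 1, 1, 1],
)

```text
time_s: 32.3
position: [0.4314, -0.3327, 0.1065]
tcp_rot: [[0.001, -0.002, 1.0], [-1.0, 0.003, 0.001], [-0.003, -1.0, -0.002]]
force: [0.1, 0.4, -0.4]
opening: 0.195
```

```bash
python3 -c "
from h import *
go(.431,-.335,.0315,90)"
```

```text
T [ 0.031  0.938 -0.003] R [ 0.002  0.001 -0.003] yaw 90.06 pos [ 0.4314 -0.3327  0.1065] t 32.3
```

>>> arm_command(
  translation=[
    [0, 0.4, 0],
    [0, 0.8, 0],
    [0, 0.94, 0],
    [0, 0.94, 0],
    [0, 0.94, 0],
  ],
  rotation=[
    [0, 0, 0],
    [0, 0, 0],
    [0, 0, 0],
    [0, 0, 0],
    [0, 0, 0],
  ],
  grip=[1, 1, 1, 1, 1],
)

```text
time_s: 32.8
position: [0.4325, -0.3353, 0.0335]
tcp_rot: [[0.0, 0.002, 1.0], [-1.0, -0.002, 0.0], [0.002, -1.0, 0.002]]
force: [0.3, 0.3, -0.1]
opening: 0.198
```

>>> arm_command(
  translation=[
    [0, 0, 0],
    [0, 0, 0],
    [0, 0, 0],
    [0, 0, 0],
  ],
  rotation=[
    [0, 0, 0],
    [0, 0, 0],
    [0, 0, 0],
    [0, 0, 0],
  ],
  grip=[0.4, 0.25, 0.2, 0.2],
)

```text
time_s: 33.2
position: [0.4317, -0.3348, 0.0323]
tcp_rot: [[-0.0, 0.001, 1.0], [-1.0, -0.001, -0.0], [0.001, -1.0, 0.001]]
force: [-0.1, -0.1, 0.4]
opening: 0.386
```

>>> arm_command(
  translation=[
    [0, -0.4, 0],
    [0, -0.95, 0],
    [0, -0.95, 0],
  ],
  rotation=[
    [0, 0, 0],
    [0, 0, 0],
    [0, 0, 0],
  ],
  grip=[0.2, 0.2, 0.2],
)

```text
time_s: 33.5
position: [0.4339, -0.3371, 0.1124]
tcp_rot: [[-0.0, 0.007, 1.0], [-1.0, -0.008, -0.0], [0.008, -1.0, 0.007]]
force: [0.1, -0.1, -0.2]
opening: 0.397
```

>>> arm_command(
  translation=[
    [0, -0.4, 0],
    [0, -0.95, 0],
    [0, -0.95, 0],
  ],
  rotation=[
    [0, 0, 0],
    [0, 0, 0],
    [0, 0, 0],
  ],
  grip=[0.2, 0.2, 0.2],
)

```text
time_s: 33.8
position: [0.4339, -0.3371, 0.1885]
tcp_rot: [[-0.0, 0.007, 1.0], [-1.0, -0.008, 0.0], [0.008, -1.0, 0.007]]
force: [1.8, -1.0, 0.7]
opening: 0.402
```

>>> arm_command(
  translation=[
    [-0.4, 0, 0],
    [-0.8, 0, 0],
    [-0.8, 0, 0],
  ],
  rotation=[
    [0, 0, 0],
    [0, 0, 0],
    [0, 0, 0],
  ],
  grip=[0.2, 0.2, 0.2],
)

```text
time_s: 34.1
position: [0.4295, -0.2657, 0.1825]
tcp_rot: [[0.002, -0.004, 1.0], [-1.0, 0.005, 0.002], [-0.005, -1.0, -0.004]]
force: [0.0, 0.2, -0.3]
opening: 0.402
```

>>> arm_command(
  translation=[
    [-0.4, 0, 0],
    [-0.8, 0, 0],
    [-0.8, 0, 0],
  ],
  rotation=[
    [0, 0, 0],
    [0, 0, 0],
    [0, 0, 0],
  ],
  grip=[0.2, 0.2, 0.2],
)

```text
time_s: 34.4
position: [0.4298, -0.2028, 0.1827]
tcp_rot: [[0.003, -0.004, 1.0], [-1.0, 0.004, 0.003], [-0.004, -1.0, -0.004]]
force: [-0.0, 0.7, 0.9]
opening: 0.4
```

>>> arm_command(
  translation=[
    [-0.4, 0, 0],
    [-0.75, 0, -0.07],
    [-0.75, 0, -0.07],
    [-0.75, 0, -0.07],
    [-0.75, 0, -0.07],
  ],
  rotation=[
    [0, 0.14, 0],
    [0, 0.28, 0],
    [0, 0.42, 0],
    [0, 0.56, 0],
    [0, 0.7, 0],
  ],
  grip=[0.2, 0.2, 0.2, 0.2, 0.2],
)

```text
time_s: 34.9
position: [0.4264, -0.1473, 0.1833]
tcp_rot: [[-0.673, 0.0, 0.739], [-0.739, -0.001, -0.673], [0.0, -1.0, 0.001]]
force: [-0.4, 0.2, 0.2]
opening: 0.399
```

>>> arm_command(
  translation=[
    [0, 0, 0],
    [0, 0, 0],
    [0, 0, 0],
    [0, 0, 0],
    [0, 0, 0],
  ],
  rotation=[
    [0, 0.14, 0],
    [0, 0.28, 0],
    [0, 0.42, 0],
    [0, 0.56, 0],
    [0, 0.7, 0],
  ],
  grip=[0.2, 0.2, 0.2, 0.2, 0.2],
)

```text
time_s: 35.4
position: [0.4263, -0.1476, 0.1833]
tcp_rot: [[-0.995, 0.0, 0.098], [-0.098, -0.001, -0.995], [-0.0, -1.0, 0.001]]
force: [-0.6, -0.1, -0.4]
opening: 0.399
```

>>> arm_command(
  translation=[
    [0, 0, 0],
    [0, 0, 0],
    [0, 0, 0],
  ],
  rotation=[
    [0, 0.1, 0],
    [0, 0.18, 0],
    [0, 0.18, 0],
  ],
  grip=[0.2, 0.2, 0.2],
)

```text
time_s: 35.7
position: [0.4263, -0.1475, 0.1833]
tcp_rot: [[-0.996, 0.0, -0.084], [0.084, -0.0, -0.996], [-0.0, -1.0, 0.0]]
force: [-0.2, -0.6, 0.7]
opening: 0.397
```

Run:
```python
from h import *
np.set_printoptions(precision=4,suppress=True)
W=cam('wrist');cv2.imwrite('pics/w6.png',W['image'])
for t,z in (('leaf_pull',.028),('ring_line',.03),('leaf_mid',.03)):
    for c,p in pts('wrist',t): print(t,c,p.round(),onz(W,p,z))
go(.425,-.147,.047,-5.2)
```

```text
leaf_pull 0.95 [315. 234.] [ 0.4215 -0.1462  0.028 ]
ring_line 0.81 [130.  74.] [ 0.5746 -0.0037  0.03  ]
ring_line 0.28 [513. 135.] [ 0.4959 -0.3224  0.03  ]
leaf_mid 0.95 [225.  63.] [ 0.5676 -0.0877  0.03  ]
T [0.013 1.707 0.002] R [-0.     0.007  0.   ] yaw -4.75 pos [ 0.426  -0.1469  0.1835] t 35.9
```

View pics/w6.png

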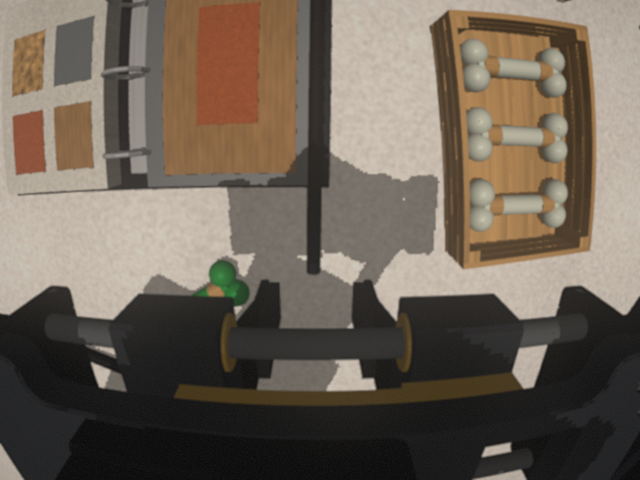

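Run:
```python
import numpy as np
P=lambda t:np.array([0,-(160*np.sin(t)-2*np.cos(t)),-(-160*np.cos(t)-2*np.sin(t))])/80
n=7;s=np.pi/n
for k in range(n): print([[round(float(v),3) for v in P(k*s+s*j/4)-P(k*s)] for j in(1,2,3,4)])
```

```text
[[0.0, -0.224, -0.01], [0.0, -0.446, -0.045], [0.0, -0.662, -0.104], [0.0, -0.87, -0.187]]
[[0.0, -0.198, -0.106], [0.0, -0.382, -0.234], [0.0, -0.551, -0.381], [0.0, -0.703, -0.546]]
[[0.0, -0.132, -0.181], [0.0, -0.243, -0.376], [0.0, -0.331, -0.582], [0.0, -0.396, -0.797]]
[[0.0, -0.04, -0.221], [0.0, -0.056, -0.444], [0.0, -0.046, -0.669], [0.0, -0.011, -0.89]]
[[0.0, 0.059, -0.216], [0.0, 0.143, -0.425], [0.0, 0.249, -0.622], [0.0, 0.376, -0.807]]
[[0.0, 0.147, -0.169], [0.0, 0.313, -0.321], [0.0, 0.494, -0.453], [0.0, 0.689, -0.564]]
[[0.0, 0.206, -0.088], [0.0, 0.421, -0.153], [0.0, 0.642, -0.194], [0.0, 0.865, -0.209]]
```

>>> arm_command(
  translation=[
    [0, 0.4, 0],
    [0, 0.95, 0],
    [0, 0.95, 0],
    [0, 0.95, 0],
  ],
  rotation=[
    [0, 0, 0],
    [0, 0, 0],
    [0, 0, 0],
    [0, 0, 0],
  ],
  grip=[0.2, 0.2, 0.2, 0.2],
)

```text
time_s: 36.3
position: [0.4255, -0.1463, 0.1074]
tcp_rot: [[-0.997, -0.002, -0.083], [0.083, 0.002, -0.997], [0.002, -1.0, -0.001]]
force: [0.9, 0.6, 0.4]
opening: 0.397
```

>>> arm_command(
  translation=[
    [0, 0.4, 0],
    [0, 0.8, 0],
    [0, 0.93, 0],
    [0, 0.93, 0],
    [0, 0.93, 0],
  ],
  rotation=[
    [0, 0, 0],
    [0, 0, 0],
    [0, 0, 0],
    [0, 0, 0],
    [0, 0, 0],
  ],
  grip=[0.2, 0.2, 0.2, 0.2, 0.4],
)

```text
time_s: 36.8
position: [0.4269, -0.1471, 0.035]
tcp_rot: [[-0.996, 0.003, -0.084], [0.084, -0.002, -0.996], [-0.003, -1.0, 0.001]]
force: [0.5, 0.5, 1.4]
opening: 0.365
```

>>> arm_command(
  translation=[
    [0, 0, 0],
    [0, 0, 0],
    [0, 0, 0],
    [0, 0, 0],
    [0, 0, 0],
  ],
  rotation=[
    [0, 0, 0],
    [0, 0, 0],
    [0, 0, 0],
    [0, 0, 0],
    [0, 0, 0],
  ],
  grip=[1, 1, 1, 1, 1],
)

```text
time_s: 37.3
position: [0.4265, -0.1458, 0.0342]
tcp_rot: [[-0.996, 0.002, -0.085], [0.085, 0.0, -0.996], [-0.002, -1.0, -0.0]]
force: [3.9, 4.7, 5.4]
opening: 0.125
```

>>> arm_command(
  translation=[
    [0, -0.224, -0.01],
    [0, -0.446, -0.045],
    [0, -0.662, -0.104],
    [0, -0.87, -0.187],
  ],
  rotation=[
    [0, 0, 0],
    [0, 0, 0],
    [0, 0, 0],
    [0, 0, 0],
  ],
  grip=[1, 1, 1, 1],
)

```text
time_s: 37.7
position: [0.4279, -0.1316, 0.1038]
tcp_rot: [[-0.996, 0.002, -0.085], [0.085, -0.001, -0.996], [-0.002, -1.0, 0.0]]
force: [3.6, 1.9, -5.2]
opening: 0.122
```

```bash
python3 -c "
from h import *
S=cam('scene');cv2.imwrite('pics/s3.png',S['image'][120:420,150:550])
s=bot.read_state();print(s['force'],s['position'],s['opening'])"
```

```text
[-0.08485977  0.97026726 -0.95249906] [ 0.42799233 -0.13079753  0.10556315] 0.12509865431894066
```

View pics/s3.png

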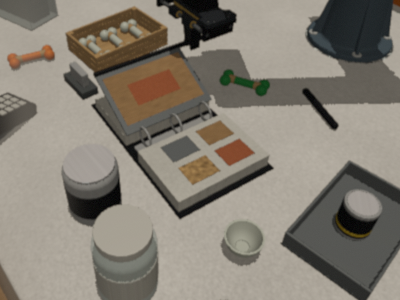

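The leaf is rising with the rod (crop 150,90), and the forces are small. I'm continuing along the arc.

>>> arm_command(
  translation=[
    [0, -0.198, -0.106],
    [0, -0.382, -0.234],
    [0, -0.551, -0.381],
    [0, -0.703, -0.546],
  ],
  rotation=[
    [0, 0, 0],
    [0, 0, 0],
    [0, 0, 0],
    [0, 0, 0],
  ],
  grip=[1, 1, 1, 1],
)

```text
time_s: 38.15
position: [0.4319, -0.0909, 0.1606]
tcp_rot: [[-0.997, 0.003, -0.081], [0.081, -0.007, -0.997], [-0.003, -1.0, 0.006]]
force: [-2.9, -9.2, 6.6]
opening: 0.13
```

>>> arm_command(
  translation=[
    [0, -0.132, -0.181],
    [0, -0.243, -0.376],
    [0, -0.331, -0.582],
    [0, -0.396, -0.797],
  ],
  rotation=[
    [0, 0, 0],
    [0, 0, 0],
    [0, 0, 0],
    [0, 0, 0],
  ],
  grip=[1, 1, 1, 1],
)

```text
time_s: 38.55
position: [0.4382, -0.0266, 0.193]
tcp_rot: [[-0.997, 0.006, -0.083], [0.083, -0.006, -0.997], [-0.006, -1.0, 0.005]]
force: [1.1, -4.2, 4.8]
opening: 0.131
```

>>> arm_command(
  translation=[
    [0, -0.04, -0.221],
    [0, -0.056, -0.444],
    [0, -0.046, -0.669],
    [0, -0.011, -0.89],
  ],
  rotation=[
    [0, 0, 0],
    [0, 0, 0],
    [0, 0, 0],
    [0, 0, 0],
  ],
  grip=[1, 1, 1, 1],
)

```text
time_s: 38.95
position: [0.4453, 0.046, 0.1932]
tcp_rot: [[-0.996, 0.008, -0.084], [0.084, -0.002, -0.996], [-0.008, -1.0, 0.002]]
force: [3.5, -1.6, 1.9]
opening: 0.129
```

>>> arm_command(
  translation=[
    [0, 0.059, -0.216],
    [0, 0.143, -0.425],
    [0, 0.249, -0.622],
    [0, 0.376, -0.807],
  ],
  rotation=[
    [0, 0, 0],
    [0, 0, 0],
    [0, 0, 0],
    [0, 0, 0],
  ],
  grip=[1, 1, 1, 1],
)

```text
time_s: 39.35
position: [0.4515, 0.1109, 0.1626]
tcp_rot: [[-0.996, 0.01, -0.083], [0.083, -0.001, -0.997], [-0.01, -1.0, 0.0]]
force: [5.5, -2.7, 0.1]
opening: 0.125
```

>>> arm_command(
  translation=[
    [0, 0.147, -0.169],
    [0, 0.313, -0.321],
    [0, 0.494, -0.453],
    [0, 0.689, -0.564],
  ],
  rotation=[
    [0, 0, 0],
    [0, 0, 0],
    [0, 0, 0],
    [0, 0, 0],
  ],
  grip=[1, 1, 1, 1],
)

```text
time_s: 39.75
position: [0.4557, 0.1563, 0.1067]
tcp_rot: [[-0.996, 0.01, -0.084], [0.084, 0.0, -0.997], [-0.01, -1.0, -0.001]]
force: [6.6, -2.3, 1.0]
opening: 0.13
```

```bash
python3 -c "
from h import *
S=cam('scene');cv2.imwrite('pics/s4.png',S['image'][120:420,150:550])
s=bot.read_state();print(s['force'],s['position'],s['opening'])"
```

```text
[8.79042432 1.99481226 0.55682799] [0.45578075 0.15714917 0.10491567] 0.13011796942091072
```

View pics/s4.png

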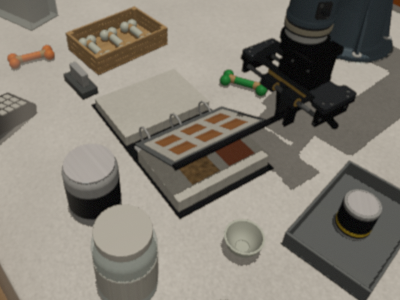

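The leaf is past vertical at about 154° and coming down on the left page. Next is the final lowering.

>>> arm_command(
  translation=[
    [0, 0.206, -0.088],
    [0, 0.421, -0.153],
    [0, 0.642, -0.194],
    [0, 0.84, -0.205],
    [0, 0.84, -0.205],
  ],
  rotation=[
    [0, 0, 0],
    [0, 0, 0],
    [0, 0, 0],
    [0, 0, 0],
    [0, 0, 0],
  ],
  grip=[1, 1, 1, 1, 1],
)

```text
time_s: 40.3
position: [0.4571, 0.1728, 0.0382]
tcp_rot: [[-0.996, 0.008, -0.085], [0.085, 0.001, -0.996], [-0.008, -1.0, -0.002]]
force: [5.7, 2.0, 0.2]
opening: 0.126
```

>>> arm_command(
  translation=[
    [0, 0, 0],
    [0, 0, 0],
    [0, 0, 0],
    [0, 0, 0],
    [0, 0, 0],
  ],
  rotation=[
    [0, 0, 0],
    [0, 0, 0],
    [0, 0, 0],
    [0, 0, 0],
    [0, 0, 0],
  ],
  grip=[0.6, 0.4, 0.2, 0.2, 0.2],
)

```text
time_s: 40.8
position: [0.4521, 0.1719, 0.0393]
tcp_rot: [[-0.996, -0.001, -0.084], [0.084, -0.0, -0.996], [0.001, -1.0, 0.0]]
force: [-0.8, 0.2, 0.3]
opening: 0.383
```

>>> arm_command(
  translation=[
    [0, -0.3, 0],
    [0, -0.9, 0],
    [0, -0.9, 0],
  ],
  rotation=[
    [0, 0, 0],
    [0, 0, 0],
    [0, 0, 0],
  ],
  grip=[0.2, 0.2, 0.2],
)

```text
time_s: 41.1
position: [0.4557, 0.1726, 0.1156]
tcp_rot: [[-0.996, 0.01, -0.084], [0.084, 0.001, -0.997], [-0.01, -1.0, -0.002]]
force: [1.2, 1.4, 0.1]
opening: 0.398
```

>>> arm_command(
  translation=[
    [0, -0.4, 0],
    [0, -0.9, 0],
    [0, -0.9, 0],
    [0, -0.9, 0],
  ],
  rotation=[
    [0, 0, 0],
    [0, 0, 0],
    [0, 0, 0],
    [0, 0, 0],
  ],
  grip=[0.2, 0.2, 0.2, 0.2],
)

```text
time_s: 41.5
position: [0.4528, 0.172, 0.1837]
tcp_rot: [[-0.996, 0.001, -0.084], [0.084, 0.0, -0.996], [-0.001, -1.0, -0.0]]
force: [-0.6, -0.2, -0.6]
opening: 0.398
```

Run:
```python
from h import *
np.set_printoptions(precision=4,suppress=True)
R={}
for n in('top','scene'):
    R[n]=cam(n);cv2.imwrite(f'pics/{n}5.png',R[n]['image'])
    for t,z in (('leaf_mid',.034),('ring_line',.03),('weight',0),('leaf_pull',.032)):
        for c,p in pts(n,t)[:2]: print(n,t,c,p.round(),onz(R[n],p,z))
a=R['top']['image'][190:360,130:500];b=R['scene']['image'][130:400,170:600]
a=cv2.resize(a,(430,198));cv2.imwrite('pics/c5.png',np.vstack([a,b]))
go(.651,-.2506,.18,90)
```

```text
top leaf_mid 0.94 [281. 242.] [0.5886 0.0931 0.034 ]
top ring_line 0.74 [319. 245.] [ 0.5799 -0.0004  0.03  ]
top weight 0.87 [417. 218.] [ 0.6478 -0.247   0.    ]
top leaf_pull 0.41 [214. 222.] [0.6442 0.2594 0.032 ]
scene leaf_mid 0.57 [352. 270.] [0.5861 0.087  0.034 ]
scene ring_line 0.81 [326. 246.] [0.5798 0.0039 0.03  ]
scene weight 0.95 [235. 205.] [ 0.6402 -0.2512  0.    ]
scene leaf_pull 0.72 [436. 264.] [0.4502 0.1715 0.032 ]
T [-2.915  0.034  5.056] R [ 0.001 -1.58   0.001] yaw -4.81 pos [0.4526 0.172  0.1829] t 42.0
```

View pics/c5.png

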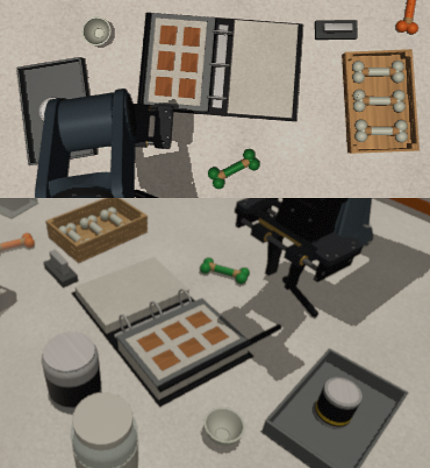

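The leaf lies flat on the left page with its other face (orange squares) showing. Tin and three chews are in their trays, and the weight is still at top-view (417,218). Next is fetching the weight.

>>> arm_command(
  translation=[
    [0, 0, 0],
    [0, 0, 0],
    [0, 0, 0],
    [0, 0, 0],
    [0, 0, 0],
  ],
  rotation=[
    [0, -0.14, 0],
    [0, -0.28, 0],
    [0, -0.42, 0],
    [0, -0.56, 0],
    [0, -0.7, 0],
  ],
  grip=[0.2, 0.2, 0.2, 0.2, 0.2],
)

```text
time_s: 42.5
position: [0.4528, 0.172, 0.1833]
tcp_rot: [[-0.793, -0.0, 0.609], [-0.609, 0.0, -0.793], [0.0, -1.0, -0.0]]
force: [-0.6, 0.2, -0.1]
opening: 0.401
```

>>> arm_command(
  translation=[
    [0, 0, 0],
    [0, 0, 0],
    [0, 0, 0],
    [0, 0, 0],
    [0, 0, 0],
  ],
  rotation=[
    [0, -0.14, 0],
    [0, -0.28, 0],
    [0, -0.42, 0],
    [0, -0.56, 0],
    [0, -0.7, 0],
  ],
  grip=[0.2, 0.2, 0.2, 0.2, 0.2],
)

```text
time_s: 43.0
position: [0.4528, 0.172, 0.1832]
tcp_rot: [[-0.182, -0.0, 0.983], [-0.983, -0.0, -0.182], [0.0, -1.0, -0.0]]
force: [-0.1, 1.1, 0.1]
opening: 0.403
```

>>> arm_command(
  translation=[
    [0, 0, 0],
    [0, 0, 0],
    [0, 0, 0],
  ],
  rotation=[
    [0, -0.1, 0],
    [0, -0.18, 0],
    [0, -0.18, 0],
  ],
  grip=[0.2, 0.2, 0.2],
)

```text
time_s: 43.3
position: [0.4527, 0.172, 0.1833]
tcp_rot: [[-0.0, -0.0, 1.0], [-1.0, -0.0, -0.0], [0.0, -1.0, -0.0]]
force: [0.1, -0.8, -0.3]
opening: 0.4
```

>>> arm_command(
  translation=[
    [0.44, 0, 0.2],
    [0.88, 0, 0.41],
    [0.88, 0, 0.41],
  ],
  rotation=[
    [0, 0, 0],
    [0, 0, 0],
    [0, 0, 0],
  ],
  grip=[0.2, 0.2, 0.2],
)

```text
time_s: 43.6
position: [0.4888, 0.0984, 0.1836]
tcp_rot: [[-0.006, 0.004, 1.0], [-1.0, -0.001, -0.006], [0.001, -1.0, 0.004]]
force: [-0.1, 0.2, 0.4]
opening: 0.4
```

>>> arm_command(
  translation=[
    [0.44, 0, 0.2],
    [0.88, 0, 0.41],
    [0.88, 0, 0.41],
  ],
  rotation=[
    [0, 0, 0],
    [0, 0, 0],
    [0, 0, 0],
  ],
  grip=[0.2, 0.2, 0.2],
)

```text
time_s: 43.9
position: [0.5214, 0.028, 0.1836]
tcp_rot: [[-0.006, 0.004, 1.0], [-1.0, -0.002, -0.006], [0.002, -1.0, 0.004]]
force: [-0.0, 0.3, 0.0]
opening: 0.398
```

>>> arm_command(
  translation=[
    [0.44, 0, 0.2],
    [0.88, 0, 0.41],
    [0.88, 0, 0.41],
  ],
  rotation=[
    [0, 0, 0],
    [0, 0, 0],
    [0, 0, 0],
  ],
  grip=[0.2, 0.2, 0.2],
)

```text
time_s: 44.2
position: [0.5539, -0.0423, 0.1836]
tcp_rot: [[-0.005, 0.004, 1.0], [-1.0, -0.002, -0.005], [0.002, -1.0, 0.004]]
force: [-0.0, -0.3, 0.9]
opening: 0.403
```

>>> arm_command(
  translation=[
    [0.44, 0, 0.2],
    [0.88, 0, 0.41],
    [0.88, 0, 0.41],
  ],
  rotation=[
    [0, 0, 0],
    [0, 0, 0],
    [0, 0, 0],
  ],
  grip=[0.2, 0.2, 0.2],
)

```text
time_s: 44.5
position: [0.5863, -0.1126, 0.1835]
tcp_rot: [[-0.004, 0.004, 1.0], [-1.0, -0.002, -0.004], [0.002, -1.0, 0.004]]
force: [0.7, 0.6, -0.6]
opening: 0.402
```

>>> arm_command(
  translation=[
    [0.44, 0, 0.2],
    [0.88, 0, 0.41],
    [0.88, 0, 0.41],
  ],
  rotation=[
    [0, 0, 0],
    [0, 0, 0],
    [0, 0, 0],
  ],
  grip=[0.2, 0.2, 0.2],
)

```text
time_s: 44.8
position: [0.6187, -0.1828, 0.1834]
tcp_rot: [[-0.004, 0.003, 1.0], [-1.0, -0.002, -0.004], [0.002, -1.0, 0.003]]
force: [-0.4, 0.7, 0.1]
opening: 0.397
```

>>> arm_command(
  translation=[
    [0.44, 0, 0.2],
    [0.88, 0, 0.41],
    [0.88, 0, 0.41],
    [0.88, 0, 0.41],
    [0.88, 0, 0.41],
  ],
  rotation=[
    [0, 0, 0],
    [0, 0, 0],
    [0, 0, 0],
    [0, 0, 0],
    [0, 0, 0],
  ],
  grip=[0.2, 0.2, 0.2, 0.2, 0.2],
)

```text
time_s: 45.3
position: [0.6484, -0.2477, 0.1827]
tcp_rot: [[0.001, -0.003, 1.0], [-1.0, 0.002, 0.001], [-0.002, -1.0, -0.003]]
force: [-0.3, 0.4, 0.6]
opening: 0.402
```

Run:
```python
from h import *
np.set_printoptions(precision=4,suppress=True)
W=cam('wrist');cv2.imwrite('pics/w7.png',W['image'])
for c,p in pts('wrist','weight'): print(c,p.round(),onz(W,p,0))
go(.650,-.2506,.05,90)
```

```text
0.74 [318. 224.] [ 0.6496 -0.2507  0.    ]
T [0.033 1.665 0.018] R [ 0.001  0.001 -0.001] yaw 90.07 pos [ 0.6488 -0.2481  0.1832] t 45.4
```

View pics/w7.png

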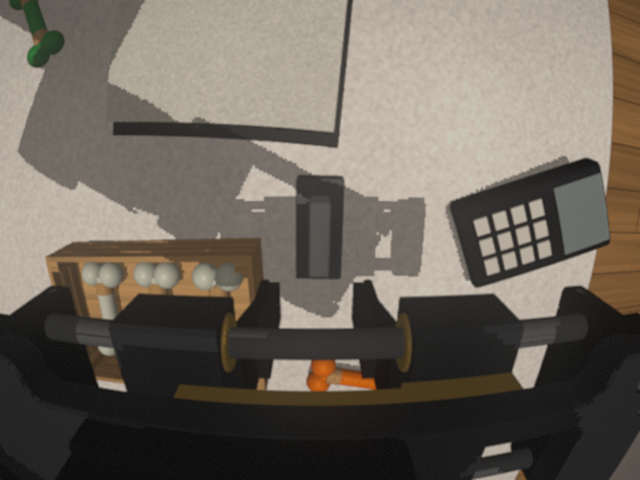

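Weight at (319,228), plate between the fingers, long axis along the tool. The grasp can go ahead.

>>> arm_command(
  translation=[
    [0.03, 0.4, 0.01],
    [0.03, 0.85, 0.01],
    [0.03, 0.85, 0.01],
  ],
  rotation=[
    [0, 0, 0],
    [0, 0, 0],
    [0, 0, 0],
  ],
  grip=[0.2, 0.2, 0.2],
)

```text
time_s: 45.7
position: [0.6464, -0.2495, 0.1103]
tcp_rot: [[0.001, -0.01, 1.0], [-1.0, 0.006, 0.001], [-0.006, -1.0, -0.01]]
force: [-1.1, 0.5, -0.7]
opening: 0.4
```

>>> arm_command(
  translation=[
    [0, 0.4, 0],
    [0, 0.84, 0],
    [0, 0.84, 0],
    [0, 0.84, 0],
    [0, 0.84, 0],
  ],
  rotation=[
    [0, 0, 0],
    [0, 0, 0],
    [0, 0, 0],
    [0, 0, 0],
    [0, 0, 0],
  ],
  grip=[0.2, 0.2, 0.2, 0.2, 0.4],
)

```text
time_s: 46.2
position: [0.6519, -0.2534, 0.051]
tcp_rot: [[0.0, 0.004, 1.0], [-1.0, -0.002, 0.0], [0.002, -1.0, 0.004]]
force: [-0.7, 0.1, 1.1]
opening: 0.363
```

>>> arm_command(
  translation=[
    [0, 0, 0],
    [0, 0, 0],
    [0, 0, 0],
    [0, 0, 0],
    [0, 0, 0],
  ],
  rotation=[
    [0, 0, 0],
    [0, 0, 0],
    [0, 0, 0],
    [0, 0, 0],
    [0, 0, 0],
  ],
  grip=[1, 1, 1, 1, 1],
)

```text
time_s: 46.7
position: [0.6507, -0.2532, 0.0499]
tcp_rot: [[0.0, 0.001, 1.0], [-1.0, -0.001, 0.0], [0.001, -1.0, 0.001]]
force: [-1.9, 1.0, 6.3]
opening: 0.179
```

>>> arm_command(
  translation=[
    [0, -0.3, 0],
    [0, -0.9, 0],
    [0, -0.9, 0],
  ],
  rotation=[
    [0, 0, 0],
    [0, 0, 0],
    [0, 0, 0],
  ],
  grip=[1, 1, 1],
)

```text
time_s: 47.0
position: [0.6541, -0.2548, 0.1262]
tcp_rot: [[-0.0, 0.011, 1.0], [-1.0, -0.006, -0.0], [0.006, -1.0, 0.011]]
force: [2.2, -0.9, -3.0]
opening: 0.179
```

>>> arm_command(
  translation=[
    [0, -0.3, 0],
    [0, -0.7, 0],
    [0, -0.7, 0],
    [0, -0.7, 0],
  ],
  rotation=[
    [0, 0, 0],
    [0, 0, 0],
    [0, 0, 0],
    [0, 0, 0],
  ],
  grip=[1, 1, 1, 1],
)

```text
time_s: 47.4
position: [0.6499, -0.2526, 0.1751]
tcp_rot: [[-0.0, -0.001, 1.0], [-1.0, 0.0, -0.0], [-0.0, -1.0, -0.001]]
force: [-0.4, 0.0, -5.2]
opening: 0.18
```

```bash
python3 -c "
from h import *
go(.587,.0875,.17,84.8)"
```

```text
T [-4.251  0.066 -0.787] R [ 0.001  0.086 -0.   ] yaw 89.99 pos [ 0.6499 -0.2526  0.1751] t 47.4
```

>>> arm_command(
  translation=[
    [-0.4, 0, -0.08],
    [-0.845, 0, -0.156],
    [-0.845, 0, -0.156],
  ],
  rotation=[
    [0, 0, 0],
    [0, 0, 0],
    [0, 0, 0],
  ],
  grip=[1, 1, 1],
)

```text
time_s: 47.7
position: [0.634, -0.1789, 0.1722]
tcp_rot: [[0.003, -0.01, 1.0], [-1.0, 0.008, 0.003], [-0.008, -1.0, -0.01]]
force: [-0.9, -0.6, -4.7]
opening: 0.176
```

>>> arm_command(
  translation=[
    [-0.4, 0, -0.08],
    [-0.845, 0, -0.156],
    [-0.845, 0, -0.156],
  ],
  rotation=[
    [0, 0, 0],
    [0, 0, 0],
    [0, 0, 0],
  ],
  grip=[1, 1, 1],
)

```text
time_s: 48.0
position: [0.6216, -0.112, 0.1729]
tcp_rot: [[0.003, -0.009, 1.0], [-1.0, 0.006, 0.003], [-0.006, -1.0, -0.009]]
force: [-0.5, -0.5, -4.3]
opening: 0.183
```

>>> arm_command(
  translation=[
    [-0.4, 0, -0.08],
    [-0.845, 0, -0.156],
    [-0.845, 0, -0.156],
  ],
  rotation=[
    [0, 0, 0],
    [0, 0, 0],
    [0, 0, 0],
  ],
  grip=[1, 1, 1],
)

```text
time_s: 48.3
position: [0.6096, -0.0454, 0.1735]
tcp_rot: [[0.003, -0.008, 1.0], [-1.0, 0.004, 0.003], [-0.004, -1.0, -0.008]]
force: [-0.5, -0.6, -4.9]
opening: 0.179
```

>>> arm_command(
  translation=[
    [-0.4, 0, -0.08],
    [-0.845, 0, -0.156],
    [-0.845, 0, -0.156],
  ],
  rotation=[
    [0, 0, 0],
    [0, 0, 0],
    [0, 0, 0],
  ],
  grip=[1, 1, 1],
)

```text
time_s: 48.6
position: [0.5977, 0.0214, 0.174]
tcp_rot: [[0.003, -0.006, 1.0], [-1.0, 0.003, 0.003], [-0.003, -1.0, -0.006]]
force: [-0.5, -0.8, -4.9]
opening: 0.181
```

>>> arm_command(
  translation=[
    [-0.4, 0, -0.08],
    [-0.845, 0, -0.156],
    [-0.845, 0, -0.156],
    [-0.845, 0, -0.156],
    [-0.845, 0, -0.156],
  ],
  rotation=[
    [0, 0.04, 0],
    [0, 0.086, 0],
    [0, 0.086, 0],
    [0, 0.086, 0],
    [0, 0.086, 0],
  ],
  grip=[1, 1, 1, 1, 1],
)

```text
time_s: 49.1
position: [0.5882, 0.0841, 0.1754]
tcp_rot: [[-0.09, -0.001, 0.996], [-0.996, -0.001, -0.09], [0.001, -1.0, -0.001]]
force: [-0.1, 0.7, -3.7]
opening: 0.18
```

```bash
python3 -c "
from h import *
go(.5875,.0855,.085,84.8)"
```

```text
T [-0.018  1.129 -0.009] R [0.001 0.    0.001] yaw 84.82 pos [0.5882 0.0841 0.1754] t 49.1
```

>>> arm_command(
  translation=[
    [-0.02, 0.4, 0],
    [-0.02, 0.8, 0],
    [-0.02, 0.8, 0],
    [-0.02, 0.8, 0],
  ],
  rotation=[
    [0, 0, 0],
    [0, 0, 0],
    [0, 0, 0],
    [0, 0, 0],
  ],
  grip=[1, 1, 1, 1],
)

```text
time_s: 49.5
position: [0.5882, 0.0857, 0.1117]
tcp_rot: [[-0.091, -0.001, 0.996], [-0.996, -0.0, -0.091], [0.0, -1.0, -0.001]]
force: [0.2, -0.3, -3.6]
opening: 0.179
```

>>> arm_command(
  translation=[
    [0, 0.1, 0],
    [0, 0.2, 0],
    [0, 0.3, 0],
    [0, 0.33, 0],
    [0, 0.33, 0],
  ],
  rotation=[
    [0, 0, 0],
    [0, 0, 0],
    [0, 0, 0],
    [0, 0, 0],
    [0, 0, 0],
  ],
  grip=[1, 1, 1, 1, 1],
)

```text
time_s: 50.0
position: [0.5877, 0.0869, 0.0853]
tcp_rot: [[-0.09, -0.001, 0.996], [-0.996, 0.0, -0.09], [0.0, -1.0, -0.001]]
force: [-0.2, -0.4, -4.1]
opening: 0.18
```

>>> arm_command(
  translation=[
    [0, 0, 0],
    [0, 0, 0],
    [0, 0, 0],
  ],
  rotation=[
    [0, 0, 0],
    [0, 0, 0],
    [0, 0, 0],
  ],
  grip=[1, 1, 1],
)

```text
time_s: 50.3
position: [0.5883, 0.0868, 0.086]
tcp_rot: [[-0.09, 0.001, 0.996], [-0.996, -0.0, -0.09], [-0.0, -1.0, 0.001]]
force: [-0.5, 0.3, -4.3]
opening: 0.183
```

>>> arm_command(
  translation=[
    [0, 0.02, 0],
    [0, 0.02, 0],
    [0, 0.02, 0],
  ],
  rotation=[
    [0, 0, 0],
    [0, 0, 0],
    [0, 0, 0],
  ],
  grip=[1, 1, 1],
)

```text
time_s: 50.6
position: [0.588, 0.0868, 0.0841]
tcp_rot: [[-0.09, -0.0, 0.996], [-0.996, 0.0, -0.09], [0.0, -1.0, -0.0]]
force: [-0.2, -0.3, -2.5]
opening: 0.183
```

>>> arm_command(
  translation=[
    [0, 0, 0],
    [0, 0, 0],
    [0, 0, 0],
    [0, 0, 0],
    [0, 0, 0],
  ],
  rotation=[
    [0, 0, 0],
    [0, 0, 0],
    [0, 0, 0],
    [0, 0, 0],
    [0, 0, 0],
  ],
  grip=[0.5, 0.3, 0.2, 0.2, 0.2],
)

```text
time_s: 51.1
position: [0.5883, 0.0868, 0.0844]
tcp_rot: [[-0.09, 0.001, 0.996], [-0.996, -0.0, -0.09], [-0.0, -1.0, 0.001]]
force: [-0.7, -0.1, 0.2]
opening: 0.394
```

>>> arm_command(
  translation=[
    [0, -0.3, 0],
    [0, -0.9, 0],
    [0, -0.9, 0],
  ],
  rotation=[
    [0, 0, 0],
    [0, 0, 0],
    [0, 0, 0],
  ],
  grip=[0.2, 0.2, 0.2],
)

```text
time_s: 51.4
position: [0.5924, 0.0868, 0.1619]
tcp_rot: [[-0.09, 0.012, 0.996], [-0.996, -0.0, -0.09], [-0.001, -1.0, 0.012]]
force: [1.9, -0.0, 0.7]
opening: 0.398
```

>>> arm_command(
  translation=[
    [0, -0.3, 0],
    [0, -0.9, 0],
    [0, -0.9, 0],
    [0, -0.9, 0],
  ],
  rotation=[
    [0, 0, 0],
    [0, 0, 0],
    [0, 0, 0],
    [0, 0, 0],
  ],
  grip=[0.2, 0.2, 0.2, 0.2],
)

```text
time_s: 51.8
position: [0.5887, 0.0868, 0.2294]
tcp_rot: [[-0.09, 0.003, 0.996], [-0.996, -0.0, -0.09], [-0.0, -1.0, 0.003]]
force: [-0.3, 0.1, -0.4]
opening: 0.395
```

Run:
```python
from h import *
np.set_printoptions(precision=4,suppress=True)
R={n:cam(n) for n in('scene','wrist')}
for n in R:
    for t,z in (('weight',.034),('leaf_mid',.034)):
        for c,p in pts(n,t)[:2]: print(n,t,c,p.round(),onz(R[n],p,z))
a=cv2.resize(R['wrist']['image'],(430,322));b=R['scene']['image'][130:400,170:600]
cv2.imwrite('pics/c8.png',np.vstack([a,b]))
```

```text
scene weight 0.75 [354. 272.] [0.5867 0.0932 0.034 ]
scene leaf_mid 0.78 [352. 271.] [0.5879 0.0897 0.034 ]
wrist weight 0.76 [314. 216.] [0.5853 0.089  0.034 ]
```

View pics/c8.png

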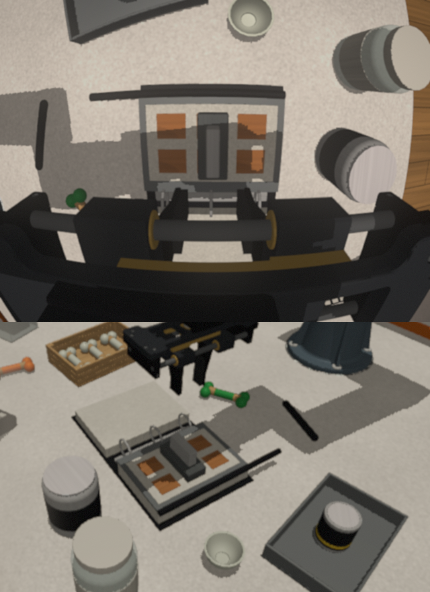

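The weight stands upright on the middle of the turned leaf (wrist panel 212,145). The tin is in its tray, the three chews are in theirs, and the gripper is clear.

```bash
python3 -c "
from h import *
print(bot.hand_in(), bot.read_state()['time_s'])"
```

```text
the job is handed in; nothing more can be done
the job is handed in; nothing more can be done
```

The job is handed in, finished at about 52 s of the 210 s allowed. No verdict was reported.

- **Clearing the binder:** This start had one small tin and three white chews. The tin now stands in the plain grey tray, and the chews lie side by side in the slatted wooden tray. The leaf stayed put until all four were off.
- **Turning the leaf:** I turned it by its grip rod over the rings. It lies flat on the left page with its other face showing. The readings I took while turning it stayed within about 12 N.
- **Page weight:** It stands upright on the leaf. The scene camera put its centre about 4 mm from the leaf's middle. The wrist camera found the weight but not the leaf's middle; its reading is about 3 mm from the scene camera's value for that point.
- **Last checks:** The final pictures show the tin and chews in their trays and the gripper clear. In the pictures, the bowl, the large tin and the orange and green look-alikes stayed where they were, and I saw nothing knocked aside. No check failed. The cameras differed by up to about 7 mm on single points.

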